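# Sort paste jars by heft into clip carriers

### The arm

A 6-joint arm with a two-finger parallel gripper is mounted at the origin on a cart in front of the work surface, level with it; the furniture and walls round the work are solid. World frame = base frame: x ahead of the robot, y to its left, z up, the work surface at z = 0. Lengths are in mm, angles in rad, forces in N, time in s.
With the tool pointing down it reaches from about 275 to 1000 mm from the base axis. Payload 8.4 kg.
Tool frame: the origin (TCP) lies on the mounting face of the last link; the fingertips stand 173 mm ahead of it and the grasp point (between the pads) lies 155 mm ahead of it; z points along the fingers, y is the direction in which the jaws open and shut (so a half turn about z gives the same grasp; the last joint's range is limited). The gripper opens to 85 mm and grips with 20 to 120 N. Pads are 22 mm wide; open, the fingers measure 114 mm over their backs; the gripper's body (76 mm by 85 mm) begins 54 mm behind the grasp point. The pads swing forward as they close: fully open they stand 13 mm farther back than shut.
Start: joints at [-1.246, 0.353, 1.633, -0, 1.155, -0.002], TCP at [200.633, -591.926, 404.681] pointing down, gripper open.
Joint ranges: [-2.63, 2.63], [-0.92, 2.1], [0.06, 2.66], [-1.3, 4.44], [0, 2.69], [-3.02, 3.02]. Speed limits (rad/s): [2.22, 2.22, 2.79, 3.14, 3.14, 3.14].

### API

Orientations are given as [roll, pitch, yaw] about the fixed x, y, z axes, in that order (R = Rz(yaw) Ry(pitch) Rx(roll)).
In Python, from rig import readout, imaging, ticket gives the robot as it stands.
- The arm moves only by the tool step_arm, never from a script. Its argument "deltas" is a list of rows, each an object with "translation": the shift along the tool's x, y, z in cm, a list of three; "rot": the turn, a rotation vector about the tool's x, y, z in rad, a list of three. In form: [{"translation": [x, y, z], "rot": [rx, ry, rz]}, ...]. A call has 1 to 8 rows; each row is the pose to reach, as a shift and turn from the pose commanded when the call began, along the tool's axes at that moment; what a row does not reach only later rows make up. A row lasts 1/8 s, in which the tool goes at most 62.5 mm and 10.7 degrees, less where a joint would pass 70% of its speed; a pose out of reach is approached as far as the arm can. A call with a gripper value outside its range is refused whole. "grip" is the closure in counts, from 0 (fully open) to 255 (shut), set as the call begins (left out, the last holds). The fingers move at their own pace and stop on an object; "squeeze" is the grip in N (left out, the last holds). Time passes only in rows, so rows that repeat a pose let the fingers close. It gives the time, the measured TCP pose, the force and the opening at its end, in the units of the state.
- readout.sense(): the state, without advancing time (a new reading comes with each control period).
- imaging.grab_frame(name): name is "side" or "top" or "wrist"; returns a dict with "image" (400x640x3 uint8, red, green, blue), "camera_matrix" (3x3 intrinsics, pixels), "world_to_cam" (4x4, takes a point from world to camera coordinates). Camera axes: x right, y up, looking along -z (the intrinsics and any distortion apply to the point x, -y, -z); pixel columns grow to the right and rows downward; lengths in mm; the calibration is good to about 2 mm. A picture is of the moment at which its call begins. There is no depth.
- ticket.sign_off(): hands the job in, once; it reports no verdict.
The state is a dict: "clock": time; "qpos": joint angles; "qvel": joint speeds; "joint_efforts": joint torques, N m; "eef_pos": TCP position; "tcp_rot": TCP orientation; "contact_force": force on the tool from outside, world axes, zero at the start; "wrist_torque": the same for the moment, N m; "opening": opening from 0.0 (shut) to 1.0 (fully open).
Only numpy, scipy, OpenCV 4.12 (cv2) and the standard library are available. Lean on these libraries where they do the work, as an engineer would, in place of code of your own. Each camera call takes 0.05 s, during which the arm holds its last target.

### The job

Nobody can see how much paste is left in the two violet jars, so heft each one: lift it just clear of the bench (never more than 10 cm, kept upright) and feel its weight. A jar of 120 g or more goes into the green carrier for use, a lighter one into the orange carrier for refilling; both may belong in the same carrier. Push each jar straight back into a free clip until the clip has snapped round it and it stands fully home on the carrier's floor, upright and released; the jars are glass, so never press one against the clips with more than 15 N, and leave the other things on the bench where they are.

Things in the scene. Friction and masses are not known exactly. Their poses are not given: they have to be found in the camera images.
- jar_1: dark violet screw jar of thick opaque glass, 35 mm across, 64 mm tall, ribbed lid as wide as the jar, closed. Weighs 48 to 192 g by the paste left; the two look alike and either may weigh anything in that range, whatever its number. Origin: centre of its underside; z up its axis. Starts upright on the worktop
- jar_2: dark violet screw jar of thick opaque glass, 35 mm across, 64 mm tall, ribbed lid as wide as the jar, closed. Weighs 48 to 192 g by the paste left; the two look alike and either may weigh anything in that range, whatever its number. Origin: centre of its underside; z up its axis. Starts upright on the worktop
- green_carrier: Ready-to-use carrier for two jars, fixed, green back rail and end walls. Origin on the worktop midway between its two clip seats. +x points from the open front to the back rail: the way jars are pushed in. y runs along the seats (y = -38, +38 mm). Back rail: 26 mm high, x = 28 to 34 mm. End walls at y = +-86 mm, 18 mm high, with steel bow handles up to 44 mm high
- green_carrier_floor: bare aluminium floor plate of the green carrier, top 5 mm above the worktop, from x = -78 to +28 mm and y = -84 to +84 mm, no rim at the open front; same origin and axes as the carrier
- green_carrier_clips: the two black snap clips of the green carrier, with their back pads and sprung arms; same origin and axes as the carrier
- green_carrier_clip0 (a point): seat of the green carrier's clip at y = -38 mm: the point on the floor's top where the centre of a home jar's underside stands; axes as the carrier's. Black snap clip 13 to 25 mm above the worktop: pad at x = +18 mm, sprung arms to x = -21 mm with a 31 mm mouth at x = -10 mm. Pushing a jar in +x takes about 3 to 8 N, then it snaps home, with 0.5 mm play, not squeezed
- green_carrier_clip1 (a point): seat of the green carrier's clip at y = 38 mm: the point on the floor's top where the centre of a home jar's underside stands; axes as the carrier's. Black snap clip 13 to 25 mm above the worktop: pad at x = +18 mm, sprung arms to x = -21 mm with a 31 mm mouth at x = -10 mm. Pushing a jar in +x takes about 3 to 8 N, then it snaps home, with 0.5 mm play, not squeezed
- orange_carrier: Refill carrier for two jars, fixed, orange back rail and end walls. Origin on the worktop midway between its two clip seats. +x points from the open front to the back rail: the way jars are pushed in. y runs along the seats (y = -38, +38 mm). Back rail: 26 mm high, x = 28 to 34 mm. End walls at y = +-86 mm, 18 mm high, with steel bow handles up to 44 mm high
- orange_carrier_floor: bare aluminium floor plate of the orange carrier, top 5 mm above the worktop, from x = -78 to +28 mm and y = -84 to +84 mm, no rim at the open front; same origin and axes as the carrier
- orange_carrier_clips: the two black snap clips of the orange carrier, with their back pads and sprung arms; same origin and axes as the carrier
- orange_carrier_clip0 (a point): seat of the orange carrier's clip at y = -38 mm: the point on the floor's top where the centre of a home jar's underside stands; axes as the carrier's. Black snap clip 13 to 25 mm above the worktop: pad at x = +18 mm, sprung arms to x = -21 mm with a 31 mm mouth at x = -10 mm. Pushing a jar in +x takes about 3 to 8 N, then it snaps home, with 0.5 mm play, not squeezed
- orange_carrier_clip1 (a point): seat of the orange carrier's clip at y = 38 mm: the point on the floor's top where the centre of a home jar's underside stands; axes as the carrier's. Black snap clip 13 to 25 mm above the worktop: pad at x = +18 mm, sprung arms to x = -21 mm with a 31 mm mouth at x = -10 mm. Pushing a jar in +x takes about 3 to 8 N, then it snaps home, with 0.5 mm play, not squeezed
- cream_tub: bystander: beige round tub with lid, 70 mm across, 51 mm high; origin centre of underside
- wood_stamp: bystander: turned wooden stamp, 38 mm across, 55 mm high; origin centre of underside
- nozzle_1: bystander: steel piping nozzle, a cone 26 mm across, 32 mm high; origin centre of underside
- seal_tape: bystander: roll of red tape lying flat, 61 mm across, 12 mm high; origin at its underside, within 3 mm of its centre

How it is judged:
By the outcome, as a careful person would: the job done as asked, in the order asked, and still so for the second after the job is handed in, with the robot touching nothing.
It also fails if it takes over 64 s, if anything falls off the work surface, if the arm or the gripper's body presses on something with over 40 N, if the wrist force passes 120 N, or if a joint passes its speed limit or range.

## Working session

There is one attempt and no reset: what is moved stays moved. The work goes in short steps, Python scripts to look and compute and a tool call to move; the robot and the scene stay as the last step left them, time stands still between calls to the robot, and variables do not carry over. Pictures are saved under pics/ and viewed, and the job is handed in when it is done.

Besides the shell and the picture viewer there is one more tool, called after "Request:" by a JSON object that holds its "fn" and its "kwargs", one argument or row to a line. step_arm: Moves the arm, as the interface text tells. Its arguments: {"type":"object","properties":{"deltas":{"type":"array","items":{"type":"object","properties":{"translation":{"type":"array","items":{"type":"number"}},"rot":{"type":"array","items":{"type":"number"}}}}},"grip":{"type":"number"},"squeeze":{"type":"number"}},"required":["deltas"]}

```bash
ls; mkdir -p pics; python3 - <<'E'
from rig import readout, imaging, ticket
import cv2
print(readout.sense())
for n in ("side","top","wrist"):
    f=imaging.grab_frame(n); cv2.imwrite(f"pics/{n}0.png",f["image"][:,:,::-1])
    print(n,f["camera_matrix"].round(1).tolist(),f["world_to_cam"].round(3).tolist(),[k for k in f])
E
```

```text
pics
{'clock': 0.0, 'qpos': array([-1.24638103e+00,  3.53666896e-01,  1.63414749e+00, -8.14918924e-06,
        1.15520495e+00, -2.38944853e-03]), 'qvel': array([ 0.00091108, -0.00011308,  0.00066916,  0.0002118 , -0.00096961,
       -0.0006226 ]), 'joint_efforts': array([-3.79795732e-03, -6.05252981e+01, -3.42067587e+01, -1.77657371e-04,
        9.45191598e-03,  2.04284657e-05]), 'eef_pos': array([ 200.56524326, -591.69170156,  403.94408675]), 'tcp_rot': array([-3.14016596e+00,  4.04180834e-06,  3.26808044e-01]), 'contact_force': array([-0.24153385,  0.01698037, -0.16330099]), 'wrist_torque': array([ 0.00449635, -0.00855904, -0.04982143]), 'opening': 1.0022564186361982}
side [[361.2, 0.0, 319.6], [0.0, 361.2, 194.8], [0.0, 0.0, 1.0]] [[0.962, -0.274, 0.003, -446.234], [0.158, 0.564, 0.81, -166.091], [-0.223, -0.779, 0.586, -736.869], [0.0, 0.0, 0.0, 1.0]] ['image', 'camera_matrix', 'world_to_cam']
top [[506.5, 0.0, 320.3], [0.0, 506.5, 197.3], [0.0, 0.0, 1.0]] [[0.017, -1.0, -0.009, 120.868], [0.988, 0.015, 0.156, -495.994], [-0.156, -0.012, 0.988, -1160.373], [0.0, 0.0, 0.0, 1.0]] ['image', 'camera_matrix', 'world_to_cam']
wrist [[335.1, 0.0, 319.1], [0.0, 335.1, 201.4], [0.0, 0.0, 1.0]] [[0.322, -0.947, -0.001, -625.088], [0.91, 0.31, -0.274, 36.603], [0.26, 0.087, 0.962, -378.465], [0.0, 0.0, 0.0, 1.0]] ['image', 'camera_matrix', 'world_to_cam']
```

View pics/top0.png

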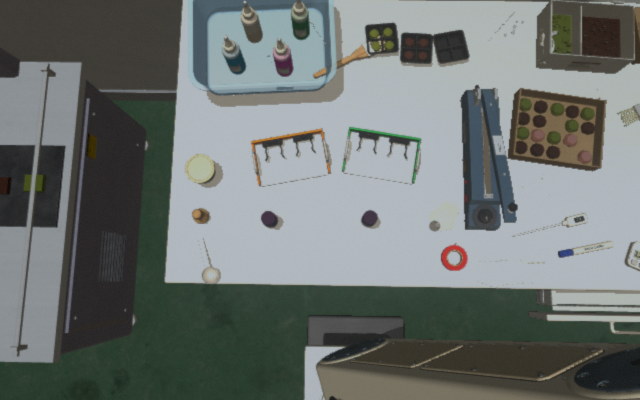

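View pics/side0.png

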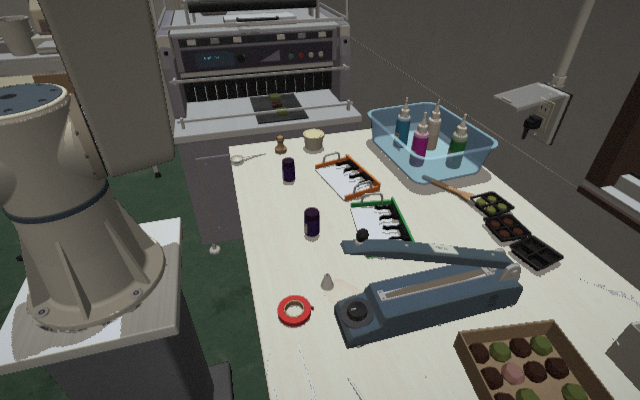

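View pics/wrist0.png

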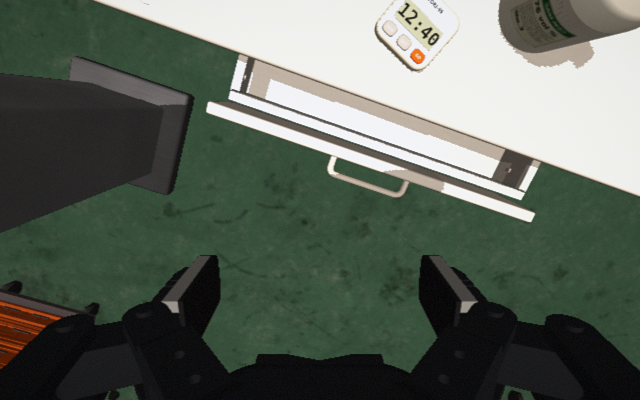

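The top view shows the jars at about (270,219) and (370,218), the orange carrier at about (290,158) and the green one at about (382,156). Both carriers open toward the robot, which is image down (−x).

```bash
cat > h.py <<'E'
import numpy as np, cv2
from rig import readout, imaging, ticket
def ray(f,u,v):
    K=f["camera_matrix"];T=f["world_to_cam"]
    d=np.linalg.inv(K)@np.array([u,v,1.]); d=np.array([d[0],-d[1],-d[2]])
    R=T[:3,:3]; return -R.T@T[:3,3], R.T@d
def onz(f,u,v,z):
    c,d=ray(f,u,v); return c+d*(z-c[2])/d[2]
def proj(f,p):
    p=np.atleast_2d(p); T=f["world_to_cam"]; q=p@T[:3,:3].T+T[:3,3]
    q=q*[1,-1,-1]; q=q@f["camera_matrix"].T; return q[:,:2]/q[:,2:]
E
python3 - <<'E'
from h import *
f=imaging.grab_frame("top"); im=f["image"][:,:,::-1].copy()
c,_=ray(f,0,0); print("cam",c.round())
cv2.imwrite("pics/topz.png",cv2.resize(im[115:240,175:435],None,fx=3,fy=3,interpolation=cv2.INTER_CUBIC))
hsv=cv2.cvtColor(im,cv2.COLOR_BGR2HSV)
def comps(m,name,z,mn=8):
    n,l,s,ce=cv2.connectedComponentsWithStats(m.astype(np.uint8))
    for i in range(1,n):
        if s[i,4]>=mn: print(name,s[i].tolist(),ce[i].round(1).tolist(),onz(f,*ce[i],z).round(1).tolist())
roi=np.zeros(im.shape[:2],bool); roi[115:275,185:470]=1
H,S,V=[hsv[:,:,i].astype(int) for i in range(3)]
comps(roi&(V<70)&(np.arange(400)[:,None]>195),"dark",64)
o=roi&(S>140)&(H>5)&(H<18)&(V>90); g=roi&(S>110)&(H>45)&(H<85)
for nm,m in(("o",o),("g",g)):
    comps(m,nm,20)
    pts=np.argwhere(m)[:,::-1].astype(np.float32); 
    print(nm,len(pts))
comps(roi&(S<170)&(S>40)&(H>18)&(H<35)&(V>120),"tub",51)
comps(roi&(S>150)&((H<5)|(H>174)),"tape",12)
E
```

```text
cam [ 307.  115. 1225.]
dark [465, 196, 5, 33, 102] [466.8, 210.3] [465.1, -209.6, 64.0]
dark [263, 212, 14, 15, 151] [269.5, 219.4] [436.9, 244.8, 64.0]
dark [362, 212, 14, 14, 137] [368.8, 218.7] [442.1, 16.0, 64.0]
o [308, 129, 16, 9, 37] [317.0, 131.9] [659.7, 139.9, 20.0]
o [297, 133, 5, 2, 8] [299.0, 133.5] [655.1, 184.0, 20.0]
o [280, 134, 17, 5, 29] [287.6, 135.9] [648.7, 212.0, 20.0]
o [274, 137, 6, 2, 8] [276.5, 137.5] [644.2, 239.0, 20.0]
o [252, 140, 11, 11, 31] [255.4, 143.3] [628.9, 290.4, 20.0]
o [327, 163, 3, 9, 14] [328.1, 166.9] [572.2, 111.2, 20.0]
o [257, 175, 3, 10, 14] [258.3, 179.6] [538.4, 280.0, 20.0]
o 168
g [348, 127, 73, 22, 165] [385.9, 134.2] [656.3, -29.4, 20.0]
g [343, 162, 2, 8, 8] [343.2, 165.5] [576.3, 74.5, 20.0]
g [413, 173, 2, 9, 12] [413.5, 177.0] [550.3, -95.6, 20.0]
g 192
tub [186, 154, 29, 29, 219] [199.9, 167.9] [558.6, 415.6, 51.0]
tape [442, 246, 25, 24, 252] [453.5, 257.7] [358.2, -189.3, 12.0]
```

View pics/topz.png

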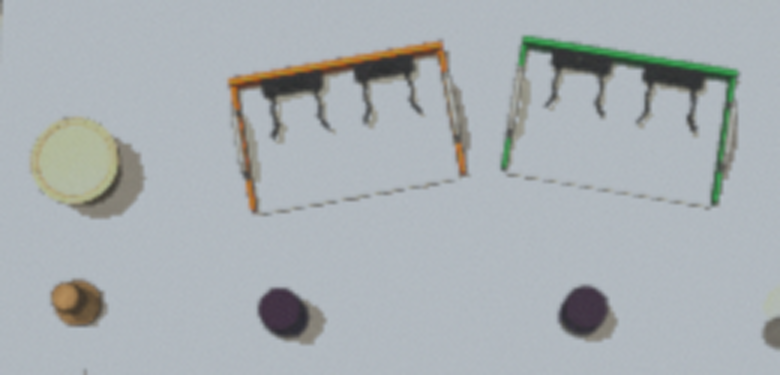

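```bash
cat >> h.py <<'E'
from scipy.spatial.transform import Rotation as Ro
def delta(pos,rpy,tp,trpy):
    R=Ro.from_euler('xyz',rpy); Rt=Ro.from_euler('xyz',trpy)
    return (R.inv().apply(np.array(tp)-pos)/10).round(2).tolist(), (R.inv()*Rt).as_rotvec().round(4).tolist()
def go(tp,trpy=None,yaw=None):
    s=readout.sense()
    if yaw is not None: trpy=[np.pi,0,yaw]
    print(s["clock"],s["eef_pos"].round(1),s["tcp_rot"].round(4)); print(delta(s["eef_pos"],s["tcp_rot"],tp,trpy))
E
python3 - <<'E'
from h import *
f=imaging.grab_frame("wrist"); c,d=ray(f,319,201); s=readout.sense()
R=Ro.from_euler('xyz',s["tcp_rot"]); print("cam",c, "tool",R.inv().apply(c-s["eef_pos"]),"dir",R.inv().apply(d))
t=imaging.grab_frame("top")
for n,a,b in(("o",(442,43),(231,80)),("g",(524,40),(736,73))):
    P=[onz(t,175+(u+.5)/3-.5,115+(v+.5)/3-.5,26) for u,v in(a,b)]; print(n,P[0].round(),P[1].round(),np.linalg.norm(P[0]-P[1]))
go([440,130,440],yaw=np.pi/2)
E
```

```text
cam [ 266.35440625 -570.08001775  373.67741879] tool [69.26042021  0.54307525 30.65510934] dir [-2.72602714e-01  2.03338099e-04  9.62127671e-01]
o [666. 128.  26.] [632. 299.  26.] 174.4576002845046
g [669.  61.  26.] [ 644. -111.   26.] 174.0793948194864
0.3 [ 200.6 -591.9  404.4] [-3.1411  0.      0.3269]
([45.85, -60.68, -3.53], [-0.0004, -0.0003, -1.2439])
```

```bash
python3 - <<'E'
from h import *
go([510,0,440],yaw=np.pi/2)
E
```

```text
0.3 [ 200.6 -591.9  404.4] [-3.1411  0.      0.3269]
([48.3, -46.12, -3.53], [-0.0004, -0.0003, -1.2439])
```

Request:
{"fn": "step_arm", "kwargs": {
  "deltas": [
    {"translation":[6,-6,-3.5],"rot":[0,0,-0.15]},
    {"translation":[12,-12,-3.5],"rot":[0,0,-0.3]},
    {"translation":[18,-17,-3.5],"rot":[0,0,-0.45]},
    {"translation":[24,-23,-3.5],"rot":[0,0,-0.6]},
    {"translation":[30,-29,-3.5],"rot":[0,0,-0.76]},
    {"translation":[36,-35,-3.5],"rot":[0,0,-0.92]},
    {"translation":[42,-40,-3.5],"rot":[0,0,-1.08]},
    {"translation":[48.3,-46.1,-3.5],"rot":[0,0,-1.244]}
  ],
  "grip": 0
}}

```text
clock: 1.3
eef_pos: [429.5, -151.0, 439.7]
tcp_rot: [3.141, 0.0, 1.576]
contact_force: [0.8, 0.0, 0.4]
opening: 1.0
```

```bash
python3 - <<'E'
from h import *
go([510,0,440],yaw=np.pi/2)
E
```

```text
1.3 [ 429.5 -151.   439.7] [3.1406e+00 4.0000e-04 1.5760e+00]
([15.06, 8.13, -0.03], [0.001, 0.0004, 0.0052])
```

Request:
{"fn": "step_arm", "kwargs": {
  "deltas": [
    {"translation":[5,2.7,0],"rot":[0,0,0]},
    {"translation":[10,5.4,0],"rot":[0,0,0]},
    {"translation":[15,8.1,0],"rot":[0,0,0]},
    {"translation":[15,8.1,0],"rot":[0,0,0]},
    {"translation":[15,8.1,0],"rot":[0,0,0]}
  ]
}}

```text
clock: 1.92
eef_pos: [509.7, -2.9, 439.1]
tcp_rot: [-3.141, 0.0, 1.572]
contact_force: [0.4, 0.1, -0.6]
opening: 0.999
```

```bash
python3 - <<'E'
from h import *
f=imaging.grab_frame("wrist"); cv2.imwrite("pics/w1.png",f["image"][:,:,::-1]); np.save("w1.npy",f,allow_pickle=True)
go([510,225,440],yaw=np.pi/2)
E
```

```text
1.975 [509.5  -3.5 439.2] [-3.1410e+00  4.0000e-04  1.5706e+00]
([22.85, 0.04, -0.09], [-0.0006, 0.0004, -0.0002])
```

View pics/w1.png

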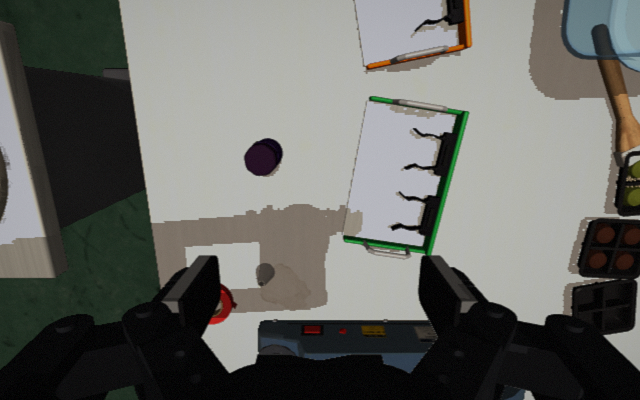

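The wrist view shows the whole green carrier, with rail ends at about (467,112) and (430,252), and one jar at (263,157).

Request:
{"fn": "step_arm", "kwargs": {
  "deltas": [
    {"translation":[6,0,0],"rot":[0,0,0]},
    {"translation":[12,0,0],"rot":[0,0,0]},
    {"translation":[18,0,0],"rot":[0,0,0]},
    {"translation":[22.5,0,0],"rot":[0,0,0]},
    {"translation":[22.5,0,0],"rot":[0,0,0]},
    {"translation":[22.5,0,0],"rot":[0,0,0]}
  ]
}}

```text
clock: 2.72
eef_pos: [509.9, 220.7, 439.3]
tcp_rot: [-3.141, 0.001, 1.57]
contact_force: [-0.1, -0.5, -0.1]
opening: 0.998
```

```bash
python3 - <<'E'
from h import *
f=imaging.grab_frame("wrist"); cv2.imwrite("pics/w2.png",f["image"][:,:,::-1]); np.save("w2.npy",f,allow_pickle=True)
for n in(1,2):
    f=np.load(f"w{n}.npy",allow_pickle=True).item(); im=f["image"][:,:,::-1].copy()
    hsv=cv2.cvtColor(im,cv2.COLOR_BGR2HSV);H,S,V=[hsv[:,:,i].astype(int) for i in range(3)]
    r=np.arange(400)[:,None]<262; r=r&(np.arange(640)[None]<500)
    for nm,m in(("o",(S>140)&(H>5)&(H<18)&(V>90)),("g",(S>110)&(H>45)&(H<85)&(V>60)),("jar",(V<75)&(np.arange(640)[None]>180)&(np.arange(640)[None]<330))):
        k,l,s,ce=cv2.connectedComponentsWithStats((m&r).astype(np.uint8))
        for i in range(1,k):
            if s[i,4]>40: print(n,nm,s[i].tolist(),ce[i].round(1).tolist(),onz(f,*ce[i],64 if nm=="jar" else 20).round(1).tolist())
E
```

```text
1 o [463, 0, 9, 47, 186] [467.2, 23.7] [664.0, 148.9, 20.0]
1 o [446, 44, 18, 8, 75] [455.5, 47.7] [654.5, 125.7, 20.0]
1 o [400, 52, 40, 10, 56] [419.4, 56.7] [616.7, 116.8, 20.0]
1 o [367, 60, 24, 8, 98] [378.8, 63.7] [573.6, 109.7, 20.0]
1 g [371, 96, 22, 7, 89] [381.4, 99.4] [578.4, 72.9, 20.0]
1 g [446, 109, 17, 5, 57] [453.7, 111.2] [659.9, 60.4, 20.0]
1 g [427, 111, 42, 145, 622] [447.5, 181.6] [661.6, -20.2, 20.0]
1 g [344, 239, 20, 6, 59] [353.7, 241.1] [552.8, -96.3, 20.0]
1 g [367, 242, 39, 8, 127] [385.6, 245.9] [593.0, -102.7, 20.0]
1 g [409, 248, 16, 5, 50] [416.2, 250.2] [631.7, -108.4, 20.0]
1 jar [245, 138, 37, 38, 1056] [263.1, 156.7] [451.8, 15.4, 64.0]
1 jar [195, 256, 23, 6, 126] [206.6, 258.7] [383.2, -99.6, 64.0]
2 o [409, 96, 40, 148, 793] [436.7, 162.4] [647.1, 225.8, 20.0]
2 o [336, 111, 22, 8, 85] [346.2, 114.6] [540.2, 279.9, 20.0]
2 o [425, 238, 18, 6, 60] [433.4, 240.3] [652.4, 128.0, 20.0]
2 o [382, 241, 41, 11, 138] [402.3, 246.0] [614.2, 120.4, 20.0]
2 o [360, 249, 20, 7, 61] [369.6, 251.8] [573.6, 112.4, 20.0]
2 jar [239, 128, 38, 36, 1065] [257.5, 145.1] [447.0, 250.7, 64.0]
2 jar [194, 255, 24, 7, 135] [206.7, 258.5] [383.6, 124.2, 64.0]
```

View pics/w2.png

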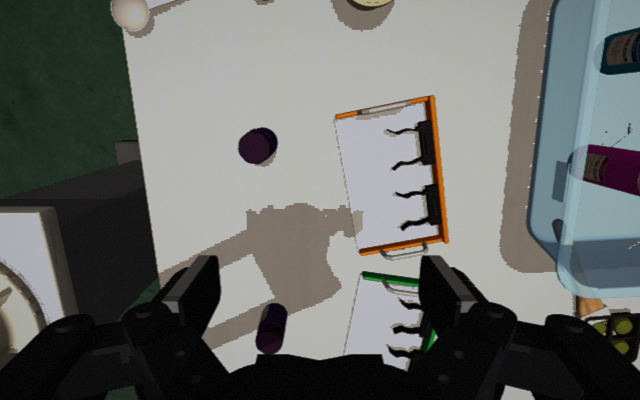

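```bash
python3 - <<'E'
from h import *
t=imaging.grab_frame("top"); a=[]
for n,(u,v) in((1,(263,157)),(2,(257,145))):
    f=np.load(f"w{n}.npy",allow_pickle=True).item(); im=f["image"][:,:,::-1]
    c=im[v-30:v+30,u-30:u+30]; c=cv2.convertScaleAbs(c,alpha=3); a.append(cv2.resize(c,None,fx=6,fy=6,interpolation=cv2.INTER_CUBIC))
cv2.imwrite("pics/jars.png",np.hstack(a)); 
b=[]
for n,(x0,y0) in((1,(330,85)),(2,(325,85))):
    f=np.load(f"w{n}.npy",allow_pickle=True).item(); im=f["image"][:,:,::-1]
    b.append(cv2.resize(im[y0:y0+180,x0:x0+150],None,fx=2.6,fy=2.6,interpolation=cv2.INTER_CUBIC))
cv2.imwrite("pics/carr.png",np.hstack(b))
E
```

```text
(no output)
```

View pics/jars.png

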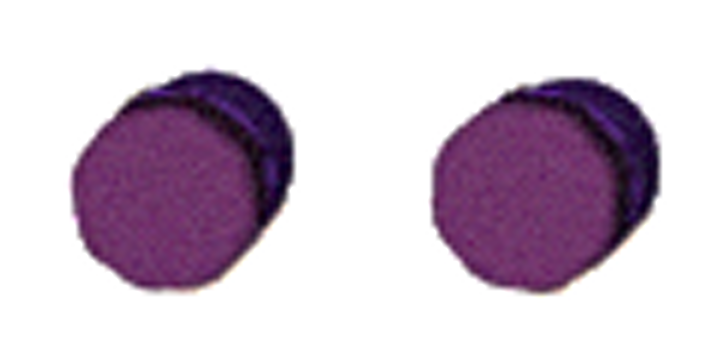

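View pics/carr.png

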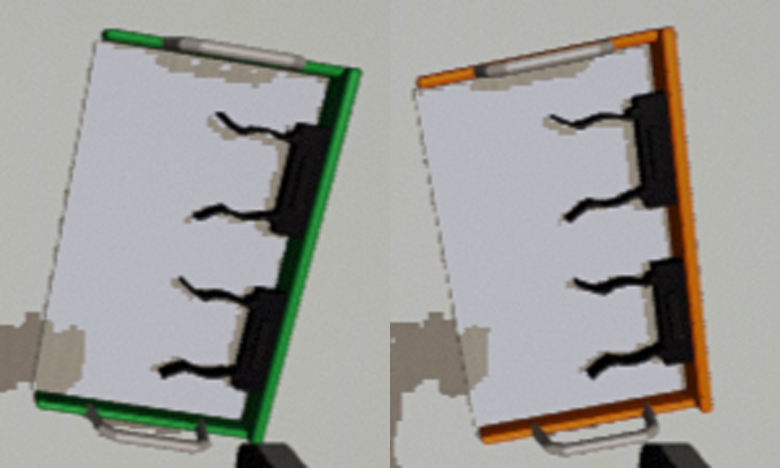

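```bash
cat > meas.py <<'E'
from h import *
def run(n,zoom0,corners,tips,sgncol,ref):
    f=np.load(f"w{n}.npy",allow_pickle=True).item(); im=f["image"][:,:,::-1]
    hsv=cv2.cvtColor(im,cv2.COLOR_BGR2HSV);H,S,V=[hsv[:,:,i].astype(int) for i in range(3)]
    m=((S>140)&(H>5)&(H<18)&(V>60)) if n==2 else ((S>110)&(H>45)&(H<85)&(V>50))
    z=lambda p,h: onz(f,zoom0[0]+(p[0]+.5)/2.6-.5, zoom0[1]+(p[1]+.5)/2.6-.5,h)
    C=[z(p,26) for p in corners]; 
    y0=int(zoom0[1]+min(c[1] for c in corners)/2.6)+5; y1=int(zoom0[1]+max(c[1] for c in corners)/2.6)-8
    e=np.array([[np.nonzero(m[v,:500])[0].max()+.5,v] for v in range(y0,y1)])
    P=np.array([onz(f,*q,26) for q in e])
    vx,vy,px,py=cv2.fitLine(P[:,:2].astype(np.float32),cv2.DIST_HUBER,0,.01,.01).ravel()
    if vy<0: vx,vy=-vx,-vy
    psi=np.arctan2(-vx,vy)
    ey=np.array([vx,vy]); ex=np.array([vy,-vx])
    mid=(C[0]+C[1])[:2]/2
    org=ey*(mid@ey)+ex*(np.array([px,py])@ex-34)
    print(n,"psi",psi,"origin",org.round(1),"raillen",np.linalg.norm(C[0]-C[1]).round(1))
    for q in tips:
        w=z(q,19)[:2]-org; print("  tip",q,(w@ex).round(1),(w@ey).round(1))
    # jar lid
    u,v=ref; c=im[v-25:v+25,u-25:u+25].astype(int)
    lid=((c[:,:,2]>c.max(2)*0.85)&(c.sum(2)<260)&(c[:,:,2]-c[:,:,1]>12)).astype(np.uint8)
    k,l,s,ce=cv2.connectedComponentsWithStats(lid); i=1+s[1:,4].argmax()
    cn,_=cv2.findContours((l==i).astype(np.uint8),0,1); el=cv2.fitEllipse(max(cn,key=len))
    print("  lid",s[i].tolist(),ce[i]+[u-25,v-25],el, onz(f,*(ce[i]+[u-25,v-25]),64).round(1))
run(1,(330,85),[(361,70),(257,440)],[(217,115),(193,217),(180,281),(160,372)],0,(263,157))
run(2,(325,85),[(282,28),(322,410)],[(160,120),(176,218),(184,284),(200,375)],0,(257,145))
E
python3 meas.py
```

```text
1 psi -0.15239759 origin [627.2 -20.3] raillen 173.2
  tip (217, 115) -20.0 58.8
  tip (193, 217) -20.3 13.0
  tip (180, 281) -19.6 -17.1
  tip (160, 372) -19.2 -62.2
  lid [7, 13, 31, 30, 718] [259.81337047 159.44986072] ((21.814924240112305, 27.460418701171875), (28.760499954223633, 30.028810501098633), 137.75448608398438) [448.2  12.5  64. ]
2 psi 0.19573314 origin [618.5 207.5] raillen 175.9
  tip (160, 120) -20.9 59.6
  tip (176, 218) -19.9 15.1
  tip (184, 284) -20.4 -16.2
  tip (200, 375) -18.9 -62.2
  lid [7, 12, 31, 31, 734] [253.91144414 147.373297  ] ((21.907501220703125, 27.360965728759766), (28.961645126342773, 30.46331787109375), 149.2590789794922) [443.2 248.4  64. ]
```

```bash
python3 - <<'E'
from h import *
go([443,248,280],yaw=np.pi/2)
E
```

```text
2.825 [510.1 220.3 439.4] [-3.1415e+00  4.0000e-04  1.5688e+00]
([2.76, -6.71, 15.94], [-0.0001, 0.0004, -0.002])
```

Request:
{"fn": "step_arm", "kwargs": {
  "deltas": [
    {"translation":[1,-2.5,5],"rot":[0,0,0]},
    {"translation":[1.9,-4.6,10],"rot":[0,0,0]},
    {"translation":[2.8,-6.7,14],"rot":[0,0,0]},
    {"translation":[2.8,-6.7,16],"rot":[0,0,0]},
    {"translation":[2.8,-6.7,16],"rot":[0,0,0]},
    {"translation":[2.8,-6.7,16],"rot":[0,0,0]}
  ]
}}

```text
clock: 3.58
eef_pos: [443.8, 249.6, 280.3]
tcp_rot: [3.14, -0.001, 1.57]
contact_force: [0.7, -0.2, 0.6]
opening: 1.001
```

```bash
python3 - <<'E'
from h import *
f=imaging.grab_frame("wrist"); cv2.imwrite("pics/w3.png",f["image"][:,:,::-1]); np.save("w3.npy",f,allow_pickle=True)
s=readout.sense(); R=Ro.from_euler('xyz',s["tcp_rot"])
print(s["eef_pos"], "grasp px",proj(f,s["eef_pos"]+R.apply([0,0,155])))
for w in([443,248,64],[443,248,0]): print(proj(f,w))
go([443,248,223],yaw=np.pi/2)
E
```

```text
[443.80241336 249.7502318  280.55097369] grasp px [[319.00151912 278.75639421]]
[[317.11898842 230.04437621]]
[[317.51253679 200.6715727 ]]
3.625 [443.8 249.8 280.6] [ 3.1398e+00 -9.0000e-04  1.5696e+00]
([-0.18, -0.09, 5.75], [0.0017, -0.0009, -0.0012])
```

View pics/w3.png

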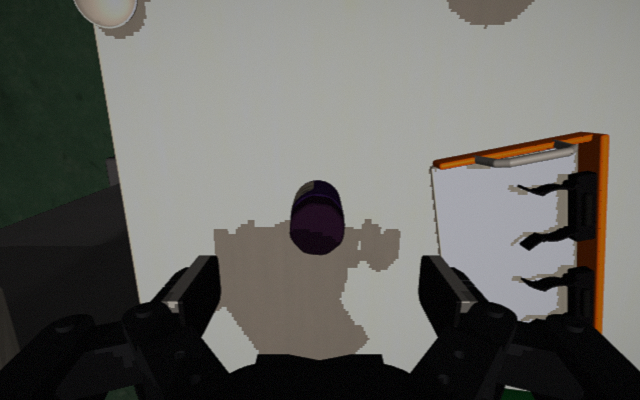

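The lid centre is at about (317,230), as predicted, so the jar is centred between the jaws. I'll go down around it and take the zero-load reading.

Request:
{"fn": "step_arm", "kwargs": {
  "deltas": [
    {"translation":[-0.15,-0.1,3],"rot":[0,0,0]},
    {"translation":[-0.15,-0.1,5.75],"rot":[0,0,0]},
    {"translation":[-0.15,-0.1,5.75],"rot":[0,0,0]},
    {"translation":[-0.15,-0.1,5.75],"rot":[0,0,0]},
    {"translation":[-0.15,-0.1,5.75],"rot":[0,0,0]}
  ]
}}

```text
clock: 4.25
eef_pos: [442.6, 248.8, 223.2]
tcp_rot: [3.14, -0.001, 1.571]
contact_force: [0.4, 0.3, 0.3]
opening: 1.001
```

```bash
cat >> h.py <<'E'
def weigh(n=30):
    F=[];J=[];P=[]
    for i in range(n):
        imaging.grab_frame("side"); s=readout.sense(); F.append(s["contact_force"]);J.append(s["joint_efforts"]);P.append(s["eef_pos"])
    F=np.array(F);J=np.array(J)
    print(s["clock"],"F",F.mean(0).round(3),"sem",(F.std(0)/n**.5).round(3),"J",J.mean(0).round(3),"sem",(J.std(0)/n**.5).round(3),"P",np.mean(P,0).round(2),np.std(P,0).round(2))
    print("Fz",F[:,2].round(2))
E
python3 - <<'E'
from h import *
weigh(20)
go([443,248,203],yaw=np.pi/2)
E
```

```text
5.25 F [-0.051 -0.206 -0.071] sem [0.092 0.078 0.111] J [-7.0000e-03 -5.3366e+01 -2.1544e+01 -0.0000e+00  1.0000e-03 -0.0000e+00] sem [0.003 0.017 0.012 0.    0.    0.   ] P [442.03 248.62 222.07] [0.14 0.07 0.37]
Fz [-0.83  0.7  -0.37 -0.56  0.27  0.81  0.31 -0.15  0.18  0.02 -0.47 -0.55
  0.74 -0.06  0.15 -0.14 -0.1  -0.34 -1.12  0.09]
5.25 [442.  248.6 221.8] [-3.1415  0.      1.5708]
([-0.06, 0.1, 1.88], [-0.0001, 0.0, -0.0])
```

Request:
{"fn": "step_arm", "kwargs": {
  "deltas": [
    {"translation":[0,0.1,1.9],"rot":[0,0,0]},
    {"translation":[0,0.1,1.9],"rot":[0,0,0]},
    {"translation":[0,0.1,1.9],"rot":[0,0,0]}
  ]
}}

```text
clock: 5.62
eef_pos: [443.0, 248.6, 203.1]
tcp_rot: [-3.141, 0.0, 1.571]
contact_force: [0.3, -0.7, -0.8]
opening: 1.003
```

Request:
{"fn": "step_arm", "kwargs": {
  "deltas": [
    {"translation":[0,0,0],"rot":[0,0,0]},
    {"translation":[0,0,0],"rot":[0,0,0]},
    {"translation":[0,0,0],"rot":[0,0,0]},
    {"translation":[0,0,0],"rot":[0,0,0]},
    {"translation":[0,0,0],"rot":[0,0,0]},
    {"translation":[0,0,0],"rot":[0,0,0]}
  ],
  "grip": 255,
  "squeeze": 35
}}

```text
clock: 6.38
eef_pos: [443.1, 248.6, 203.2]
tcp_rot: [3.141, -0.0, 1.571]
contact_force: [-0.9, -0.4, 5.5]
opening: 0.396
```

Request:
{"fn": "step_arm", "kwargs": {
  "deltas": [
    {"translation":[0,0,-0.7],"rot":[0,0,0]},
    {"translation":[0,0,-1.4],"rot":[0,0,0]},
    {"translation":[0,-0.1,-1.9],"rot":[0,0,0]},
    {"translation":[0,-0.1,-1.9],"rot":[0,0,0]},
    {"translation":[0,-0.1,-1.9],"rot":[0,0,0]}
  ]
}}

```text
clock: 7.0
eef_pos: [441.9, 248.5, 221.8]
tcp_rot: [-3.142, 0.0, 1.571]
contact_force: [-0.0, -0.5, -0.7]
opening: 0.397
```

```bash
python3 - <<'E'
from h import *
weigh(20)
f=imaging.grab_frame("wrist"); cv2.imwrite("pics/w4.png",f["image"][:,:,::-1]); np.save("w4.npy",f,allow_pickle=True)
E
```

```text
8.0 F [ 0.151  0.024 -0.773] sem [0.089 0.099 0.089] J [ 1.0000e-03 -5.3724e+01 -2.1695e+01  0.0000e+00  1.0000e-03  0.0000e+00] sem [0.001 0.016 0.004 0.    0.    0.   ] P [441.94 248.55 221.78] [0.03 0.02 0.08]
Fz [-1.02 -1.44 -0.96 -0.7  -0.62 -0.82 -0.53 -0.45 -0.64 -1.46 -0.32 -1.48
 -0.09 -0.95 -1.2  -0.86 -0.11 -0.54 -0.49 -0.77]
```

View pics/w4.png

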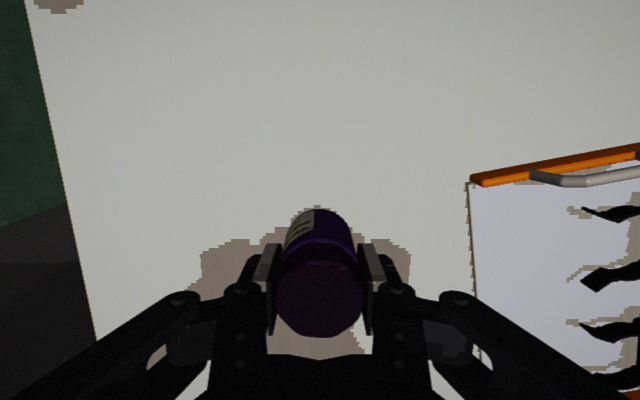

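```bash
python3 - <<'E'
from h import *
f=np.load("w4.npy",allow_pickle=True).item(); s=readout.sense(); R=Ro.from_euler('xyz',s["tcp_rot"])
im=f["image"]; c=im[235:345,270:370].astype(int)
lid=((c[:,:,0]-c[:,:,1]>8)&(c[:,:,0]>c[:,:,2]*0.9)&(c.sum(2)<260)).astype(np.uint8)
k,l,st,ce=cv2.connectedComponentsWithStats(lid); i=1+st[1:,4].argmax(); p=ce[i]+[270,235]; print(st[i],p)
for h in (64,):
    w=onz(f,*p,s["eef_pos"][2]-139); print(w,R.inv().apply(w-s["eef_pos"]))
org=np.array([618.7,206.6]);psi=.196;ex=np.array([np.cos(psi),np.sin(psi)]);ey=np.array([-ex[1],ex[0]])
t=org+38*ey-55*ex; print(t)
go([*t,221],yaw=np.pi/2+psi)
E
```

```text
[   6   24   87   79 4201] [319.18447989 297.7376815 ]
[442.14521845 249.76908077  82.86033879] [  1.17534913   0.18310819 139.00003583]
[557.35265786 233.16131797]
8.05 [442.  248.6 221.9] [ 3.1416 -0.      1.5708]
([-1.54, 11.54, 0.09], [0.0, -0.0, -0.196])
```

Request:
{"fn": "step_arm", "kwargs": {
  "deltas": [
    {"translation":[-0.4,3,0],"rot":[0,0,-0.05]},
    {"translation":[-0.8,6,0],"rot":[0,0,-0.1]},
    {"translation":[-1.2,9,0],"rot":[0,0,-0.15]},
    {"translation":[-1.6,11.5,0],"rot":[0,0,-0.196]},
    {"translation":[-1.6,11.5,0],"rot":[0,0,-0.196]},
    {"translation":[-1.6,11.5,0],"rot":[0,0,-0.196]}
  ]
}}

```text
clock: 8.8
eef_pos: [556.0, 232.5, 221.5]
tcp_rot: [-3.14, 0.0, 1.766]
contact_force: [-0.4, 0.0, -1.3]
opening: 0.404
```

```bash
python3 - <<'E'
from h import *
s=readout.sense();print(s["eef_pos"],s["tcp_rot"])
f=imaging.grab_frame("wrist"); cv2.imwrite("pics/w5.png",f["image"][:,:,::-1]); np.save("w5.npy",f,allow_pickle=True)
f=imaging.grab_frame("top"); cv2.imwrite("pics/t5.png",cv2.resize(f["image"][90:240,200:440,::-1],None,fx=3,fy=3,interpolation=cv2.INTER_CUBIC))
E
```

```text
[556.04239312 232.45239094 221.46217054] [-3.14007718e+00  1.57901229e-04  1.76579789e+00]
```

View pics/w5.png

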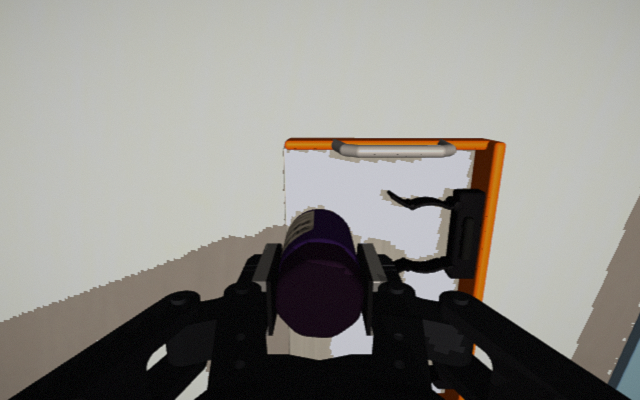

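```bash
python3 - <<'E'
from h import *
f=np.load("w5.npy",allow_pickle=True).item(); im=f["image"][:,:,::-1]
cv2.imwrite("pics/w5z.png",cv2.resize(im[130:300,270:520],None,fx=3.1,fy=3.1,interpolation=cv2.INTER_CUBIC))
E
```

```text
(no output)
```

View pics/w5z.png

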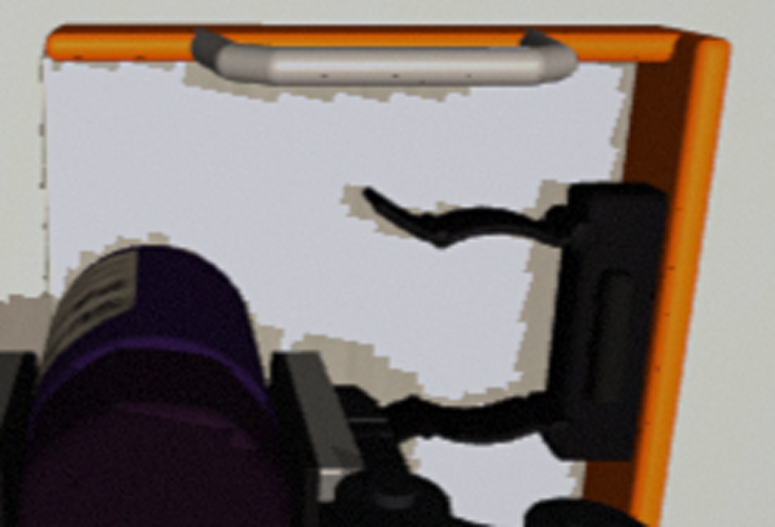

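View pics/t5.png

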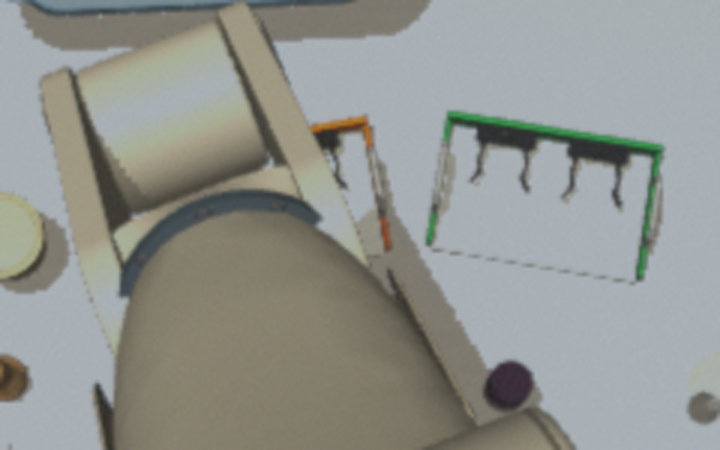

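```bash
python3 - <<'E'
from h import *
f=np.load("w5.npy",allow_pickle=True).item()
E=np.array([556.04,232.45,221.46]);R=Ro.from_euler('xyz',[-np.pi,0,1.7658])
def T(p,z):
    w=onz(f,270+(p[0]+.5)/3.1-.5,130+(p[1]+.5)/3.1-.5,z); return w.round(1),R.inv().apply(w-E).round(1)
for nm,p,z in(("pad top far",(665,190),25),("pad top near",(640,457),25),("pad front far",(572,187),25),("pad front near",(545,440),25),("tip far",(367,188),19),("tip far top",(367,188),25),("neck far",(440,243),19),("neck near",(432,402),19),("neck far",(440,243),25),("neck near",(432,402),25),("wall outer",(100,28),18),("wall outer",(600,27),18),("rail corner",(728,42),26),("rail mid",(695,265),26),("rail low",(657,525),26)): print(nm,*T(p,z))
E
```

```text
pad top far [633.  275.4  25. ] [ 27.2  83.8 196.5]
pad top near [644.6 227.9  25. ] [-21.6  86.  196.5]
pad front far [617.9 272.9  25. ] [ 27.7  68.5 196.5]
pad front near [627.1 227.8  25. ] [-18.3  68.9 196.5]
tip far [586.4 264.9  19. ] [ 26.   36.1 202.5]
tip far top [584.9 266.1  25. ] [ 27.4  34.8 196.5]
neck far [601.2 257.9  19. ] [ 16.2  49.3 202.5]
neck near [607.9 228.5  19. ] [-13.9  50.1 202.5]
neck far [599.2 259.3  25. ] [ 18.   47.6 196.5]
neck near [605.6 231.   25. ] [-11.   48.4 196.5]
wall outer [536.9 282.4  18. ] [ 52.7  -9.1 203.5]
wall outer [617.3 298.6  18. ] [ 53.   73.  203.5]
rail corner [634.3 300.3  26. ] [ 51.4  89.9 195.5]
rail mid [641.6 264.2  26. ] [ 14.6  90.1 195.5]
rail low [651.4 216.   26. ] [-34.6  90.3 195.5]
```

Request:
{"fn": "step_arm", "kwargs": {
  "deltas": [
    {"translation":[0.1,0,0.6],"rot":[0,0,0]},
    {"translation":[0.1,0,1.2],"rot":[0,0,0]},
    {"translation":[0.1,0,1.2],"rot":[0,0,0]},
    {"translation":[0.1,0,1.2],"rot":[0,0,0]}
  ]
}}

```text
clock: 9.4
eef_pos: [556.7, 233.6, 209.8]
tcp_rot: [-3.141, 0.0, 1.767]
contact_force: [-0.4, 0.7, -0.4]
opening: 0.407
```

Request:
{"fn": "step_arm", "kwargs": {
  "deltas": [
    {"translation":[0,0,0.1],"rot":[0,0,0]},
    {"translation":[0,0,0.1],"rot":[0,0,0]},
    {"translation":[0,0,0.1],"rot":[0,0,0]}
  ]
}}

```text
clock: 9.78
eef_pos: [556.8, 233.5, 208.9]
tcp_rot: [3.141, -0.0, 1.767]
contact_force: [0.4, 0.0, -1.2]
opening: 0.403
```

Request:
{"fn": "step_arm", "kwargs": {
  "deltas": [
    {"translation":[0,0,0.05],"rot":[0,0,0]},
    {"translation":[0,0,0.05],"rot":[0,0,0]},
    {"translation":[0,0,0.05],"rot":[0,0,0]}
  ]
}}

```text
clock: 10.15
eef_pos: [556.8, 233.5, 208.4]
tcp_rot: [-3.142, -0.0, 1.767]
contact_force: [0.2, -0.1, 0.3]
opening: 0.4
```

Request:
{"fn": "step_arm", "kwargs": {
  "deltas": [
    {"translation":[0,0,0.05],"rot":[0,0,0]},
    {"translation":[0,0,0.05],"rot":[0,0,0]},
    {"translation":[0,0,0.05],"rot":[0,0,0]}
  ]
}}

```text
clock: 10.52
eef_pos: [556.8, 233.6, 208.3]
tcp_rot: [3.141, -0.0, 1.767]
contact_force: [-2.0, -1.2, 5.3]
opening: 0.399
```

Request:
{"fn": "step_arm", "kwargs": {
  "deltas": [
    {"translation":[0,1,-0.04],"rot":[0,0,0]},
    {"translation":[0,2,-0.04],"rot":[0,0,0]},
    {"translation":[0,2.8,-0.04],"rot":[0,0,0]},
    {"translation":[0,2.8,-0.04],"rot":[0,0,0]},
    {"translation":[0,2.8,-0.04],"rot":[0,0,0]}
  ]
}}

```text
clock: 11.15
eef_pos: [584.5, 239.1, 208.3]
tcp_rot: [3.141, -0.0, 1.767]
contact_force: [2.0, -0.0, 1.5]
opening: 0.401
```

```bash
python3 - <<'E'
from h import *
s=readout.sense();print(s["eef_pos"],s["tcp_rot"],s["contact_force"])
f=imaging.grab_frame("wrist"); cv2.imwrite("pics/w6.png",f["image"][:,:,::-1]); np.save("w6.npy",f,allow_pickle=True)
E
```

```text
[584.48775425 239.05797571 208.26813496] [ 3.14067637e+00 -1.16303191e-04  1.76678002e+00] [ 2.01861214 -0.01579942  1.52490233]
```

View pics/w6.png

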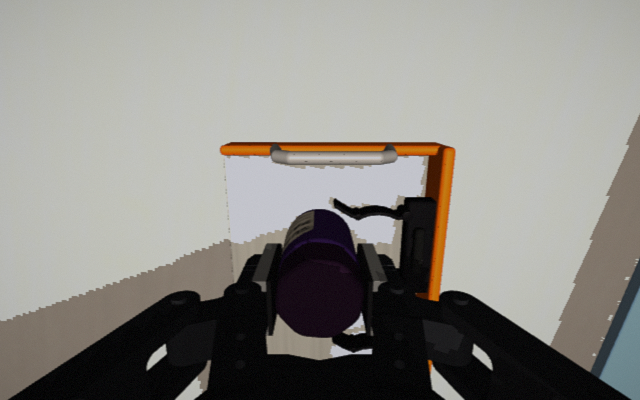

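Request:
{"fn": "step_arm", "kwargs": {
  "deltas": [
    {"translation":[0,0.2,0],"rot":[0,0,0]},
    {"translation":[0,0.4,0],"rot":[0,0,0]},
    {"translation":[0,0.6,0],"rot":[0,0,0]},
    {"translation":[0,0.8,0],"rot":[0,0,0]}
  ]
}}

```text
clock: 11.7
eef_pos: [591.3, 240.4, 208.3]
tcp_rot: [-3.139, 0.0, 1.767]
contact_force: [-3.2, -1.2, 6.6]
opening: 0.398
```

Request:
{"fn": "step_arm", "kwargs": {
  "deltas": [
    {"translation":[0,0.1,0],"rot":[0,0,0]},
    {"translation":[0,0.2,0],"rot":[0,0,0]},
    {"translation":[0,0.3,0],"rot":[0,0,0]}
  ]
}}

```text
clock: 12.08
eef_pos: [594.3, 241.0, 208.3]
tcp_rot: [-3.14, 0.0, 1.767]
contact_force: [-3.6, -0.9, 7.0]
opening: 0.4
```

Request:
{"fn": "step_arm", "kwargs": {
  "deltas": [
    {"translation":[0,0.1,0],"rot":[0,0,0]},
    {"translation":[0,0.2,0],"rot":[0,0,0]}
  ]
}}

```text
clock: 12.32
eef_pos: [595.5, 241.3, 208.3]
tcp_rot: [-3.137, 0.0, 1.767]
contact_force: [-8.9, -1.8, 11.1]
opening: 0.402
```

Request:
{"fn": "step_arm", "kwargs": {
  "deltas": [
    {"translation":[0,0.0,-0.04],"rot":[0,0,0]},
    {"translation":[0,0.0,-0.04],"rot":[0,0,0]}
  ]
}}

```text
clock: 12.58
eef_pos: [596.0, 241.5, 208.4]
tcp_rot: [-3.139, -0.0, 1.767]
contact_force: [-5.7, 0.6, 4.3]
opening: 0.399
```

Request:
{"fn": "step_arm", "kwargs": {
  "deltas": [
    {"translation":[0,0.1,0],"rot":[0,0,0]}
  ]
}}

```text
clock: 12.7
eef_pos: [596.8, 241.6, 208.3]
tcp_rot: [-3.138, 0.0, 1.767]
contact_force: [-8.0, 0.1, 6.6]
opening: 0.401
```

Request:
{"fn": "step_arm", "kwargs": {
  "deltas": [
    {"translation":[0,0.1,0],"rot":[0,0,0]}
  ]
}}

```text
clock: 12.82
eef_pos: [597.4, 241.8, 208.3]
tcp_rot: [-3.137, 0.0, 1.767]
contact_force: [-9.3, -0.2, 8.5]
opening: 0.397
```

Request:
{"fn": "step_arm", "kwargs": {
  "deltas": [
    {"translation":[0,0.1,-0.02],"rot":[0,0,0]}
  ]
}}

```text
clock: 12.95
eef_pos: [598.2, 241.9, 208.4]
tcp_rot: [-3.136, 0.0, 1.767]
contact_force: [-8.2, -0.4, 6.9]
opening: 0.396
```

Request:
{"fn": "step_arm", "kwargs": {
  "deltas": [
    {"translation":[0,0.1,-0.01],"rot":[0,0,0]}
  ]
}}

```text
clock: 13.08
eef_pos: [599.1, 242.0, 208.4]
tcp_rot: [-3.136, 0.0, 1.767]
contact_force: [-8.8, -0.7, 6.0]
opening: 0.403
```

Request:
{"fn": "step_arm", "kwargs": {
  "deltas": [
    {"translation":[0,0.1,-0.01],"rot":[0,0,0]}
  ]
}}

```text
clock: 13.2
eef_pos: [600.1, 242.2, 208.4]
tcp_rot: [-3.136, 0.0, 1.767]
contact_force: [-8.3, 0.1, 4.7]
opening: 0.4
```

Request:
{"fn": "step_arm", "kwargs": {
  "deltas": [
    {"translation":[0,0.1,0],"rot":[0,0,0]}
  ]
}}

```text
clock: 13.32
eef_pos: [601.2, 242.5, 208.4]
tcp_rot: [-3.136, 0.0, 1.767]
contact_force: [-8.0, 0.7, 3.6]
opening: 0.407
```

Request:
{"fn": "step_arm", "kwargs": {
  "deltas": [
    {"translation":[0,0.1,0],"rot":[0,0,0]}
  ]
}}

```text
clock: 13.45
eef_pos: [602.3, 242.7, 208.4]
tcp_rot: [-3.137, 0.0, 1.767]
contact_force: [-6.8, 0.7, 3.3]
opening: 0.4
```

Request:
{"fn": "step_arm", "kwargs": {
  "deltas": [
    {"translation":[0,0.1,0],"rot":[0,0,0]}
  ]
}}

```text
clock: 13.58
eef_pos: [603.5, 242.9, 208.4]
tcp_rot: [-3.138, 0.0, 1.767]
contact_force: [-4.7, 0.5, 1.7]
opening: 0.405
```

Request:
{"fn": "step_arm", "kwargs": {
  "deltas": [
    {"translation":[0,0.1,0],"rot":[0,0,0]}
  ]
}}

```text
clock: 13.7
eef_pos: [604.9, 243.2, 208.4]
tcp_rot: [-3.139, 0.0, 1.767]
contact_force: [-2.9, 1.0, -1.2]
opening: 0.4
```

Request:
{"fn": "step_arm", "kwargs": {
  "deltas": [
    {"translation":[0,0.1,0],"rot":[0,0,0]},
    {"translation":[0,0.2,0],"rot":[0,0,0]}
  ]
}}

```text
clock: 13.95
eef_pos: [608.0, 243.8, 209.0]
tcp_rot: [3.141, -0.0, 1.767]
contact_force: [-0.9, 1.6, -2.7]
opening: 0.399
```

Request:
{"fn": "step_arm", "kwargs": {
  "deltas": [
    {"translation":[0,0.1,0],"rot":[0,0,0]},
    {"translation":[0,0.2,0],"rot":[0,0,0]}
  ]
}}

```text
clock: 14.2
eef_pos: [610.1, 244.2, 209.2]
tcp_rot: [3.141, -0.0, 1.767]
contact_force: [0.0, 2.1, -0.5]
opening: 0.401
```

Request:
{"fn": "step_arm", "kwargs": {
  "deltas": [
    {"translation":[0,0.1,0],"rot":[0,0,0]}
  ]
}}

```text
clock: 14.32
eef_pos: [611.0, 244.4, 209.2]
tcp_rot: [3.141, -0.0, 1.767]
contact_force: [0.4, 1.6, -0.5]
opening: 0.402
```

Request:
{"fn": "step_arm", "kwargs": {
  "deltas": [
    {"translation":[0,0.1,0.02],"rot":[0,0,0]},
    {"translation":[0,0.1,0.04],"rot":[0,0,0]}
  ]
}}

```text
clock: 14.58
eef_pos: [612.0, 244.4, 208.8]
tcp_rot: [3.141, 0.0, 1.767]
contact_force: [0.7, 0.9, 0.1]
opening: 0.4
```

Request:
{"fn": "step_arm", "kwargs": {
  "deltas": [
    {"translation":[0,0.05,0.02],"rot":[0,0,0]},
    {"translation":[0,0.05,0.04],"rot":[0,0,0]}
  ]
}}

```text
clock: 14.82
eef_pos: [612.2, 244.5, 208.3]
tcp_rot: [3.142, 0.0, 1.767]
contact_force: [-1.5, 0.4, 1.8]
opening: 0.399
```

Request:
{"fn": "step_arm", "kwargs": {
  "deltas": [
    {"translation":[0,0.05,0.0],"rot":[0,0,0]},
    {"translation":[0,0.05,0.0],"rot":[0,0,0]}
  ]
}}

```text
clock: 15.08
eef_pos: [612.5, 244.6, 208.3]
tcp_rot: [-3.141, 0.0, 1.767]
contact_force: [-1.4, -1.0, 3.2]
opening: 0.399
```

```bash
python3 - <<'E'
from h import *
f=imaging.grab_frame("side"); cv2.imwrite("pics/s7.png",cv2.resize(f["image"][110:260,260:420,::-1],None,fx=4,fy=4,interpolation=cv2.INTER_CUBIC))
f=imaging.grab_frame("wrist"); cv2.imwrite("pics/w7.png",f["image"][:,:,::-1])
weigh(3)
E
```

```text
15.325 F [-2.454 -0.848  3.94 ] sem [0.099 0.323 0.481] J [-1.2300e-01 -6.8999e+01 -2.6704e+01 -4.7000e-02 -8.7000e-01 -2.0000e-03] sem [0.005 0.051 0.027 0.002 0.032 0.   ] P [612.52 244.58 208.3 ] [0.01 0.01 0.  ]
Fz [2.9  4.94 3.98]
```

View pics/s7.png

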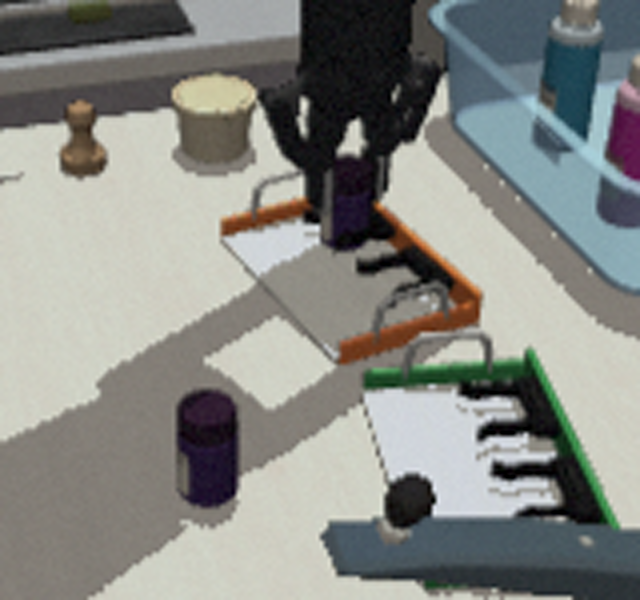

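View pics/w7.png

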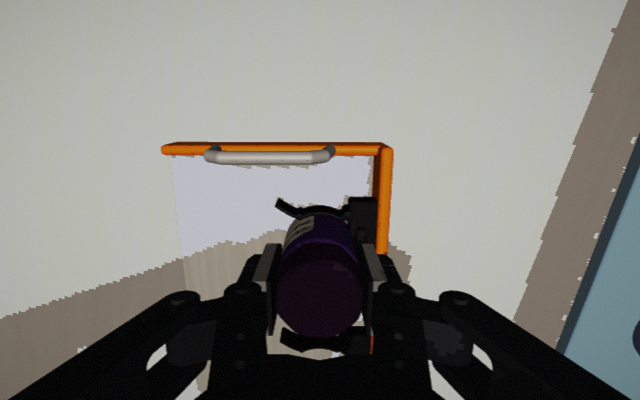

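Request:
{"fn": "step_arm", "kwargs": {
  "deltas": [
    {"translation":[0,0.05,-0.02],"rot":[0,0,0]},
    {"translation":[0,0.05,-0.02],"rot":[0,0,0]}
  ]
}}

```text
clock: 15.58
eef_pos: [613.0, 244.7, 208.3]
tcp_rot: [-3.141, 0.0, 1.767]
contact_force: [-2.2, 0.1, 1.6]
opening: 0.4
```

Request:
{"fn": "step_arm", "kwargs": {
  "deltas": [
    {"translation":[0,0.05,0],"rot":[0,0,0]},
    {"translation":[0,0.05,0],"rot":[0,0,0]}
  ]
}}

```text
clock: 15.82
eef_pos: [613.3, 244.7, 208.3]
tcp_rot: [-3.14, 0.0, 1.767]
contact_force: [-4.1, -1.3, 4.5]
opening: 0.4
```

Request:
{"fn": "step_arm", "kwargs": {
  "deltas": [
    {"translation":[0,0.05,-0.03],"rot":[0,0,0]},
    {"translation":[0,0.05,-0.03],"rot":[0,0,0]}
  ]
}}

```text
clock: 16.08
eef_pos: [613.5, 244.8, 208.4]
tcp_rot: [-3.139, 0.0, 1.767]
contact_force: [-5.6, 0.4, 3.2]
opening: 0.403
```

Request:
{"fn": "step_arm", "kwargs": {
  "deltas": [
    {"translation":[0,0.05,0],"rot":[0,0,0]},
    {"translation":[0,0.05,0],"rot":[0,0,0]}
  ]
}}

```text
clock: 16.32
eef_pos: [613.7, 244.9, 208.4]
tcp_rot: [-3.138, 0.0, 1.767]
contact_force: [-7.7, -1.2, 3.8]
opening: 0.399
```

Request:
{"fn": "step_arm", "kwargs": {
  "deltas": [
    {"translation":[0,-0.1,0],"rot":[0,0,0]},
    {"translation":[0,-0.1,0],"rot":[0,0,0]}
  ]
}}

```text
clock: 16.58
eef_pos: [613.3, 244.8, 208.4]
tcp_rot: [-3.14, 0.0, 1.767]
contact_force: [-4.4, -0.8, 0.6]
opening: 0.399
```

Request:
{"fn": "step_arm", "kwargs": {
  "deltas": [
    {"translation":[0,0,0],"rot":[0,0,0]},
    {"translation":[0,0,0],"rot":[0,0,0]},
    {"translation":[0,0,0],"rot":[0,0,0]},
    {"translation":[0,0,0],"rot":[0,0,0]},
    {"translation":[0,0,0],"rot":[0,0,0]}
  ],
  "grip": 0
}}

```text
clock: 17.2
eef_pos: [613.7, 244.8, 208.8]
tcp_rot: [3.141, -0.0, 1.767]
contact_force: [-1.1, -0.4, -1.0]
opening: 1.004
```

Request:
{"fn": "step_arm", "kwargs": {
  "deltas": [
    {"translation":[0,0,-3],"rot":[0,0,0]},
    {"translation":[0,0,-7],"rot":[0,0,0]},
    {"translation":[0,0,-8],"rot":[0,0,0]},
    {"translation":[0,0,-8],"rot":[0,0,0]}
  ]
}}

```text
clock: 17.7
eef_pos: [613.7, 244.9, 289.2]
tcp_rot: [3.14, -0.0, 1.767]
contact_force: [-0.2, -0.6, -0.1]
opening: 1.003
```

```bash
python3 - <<'E'
from h import *
f=imaging.grab_frame("wrist"); cv2.imwrite("pics/w8.png",f["image"][:,:,::-1]);np.save("w8.npy",f,allow_pickle=True)
go([448,12,280],yaw=np.pi/2)
E
```

```text
17.75 [613.4 244.7 288.2] [-3.1411e+00  1.0000e-04  1.7668e+00]
([-19.61, -20.75, 0.83], [-0.0005, 0.0001, 0.196])
```

View pics/w8.png

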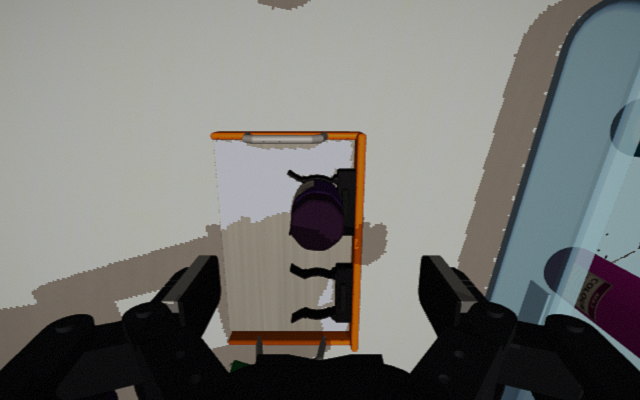

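```bash
python3 - <<'E'
from h import *
f=np.load("w8.npy",allow_pickle=True).item()
print(onz(f,317.5,221,69).round(1), proj(f,[[612.5,244.5,69],[612.5,244.5,5]]).round(1))
im=f["image"][:,:,::-1]
cv2.imwrite("pics/w8z.png",cv2.resize(cv2.convertScaleAbs(im[120:260,260:390],alpha=2.0),None,fx=4.5,fy=4.2,interpolation=cv2.INTER_CUBIC))
E
```

```text
[612.5 247.3  69. ] [[316.5 225.3]
 [317.1 197.4]]
```

View pics/w8z.png

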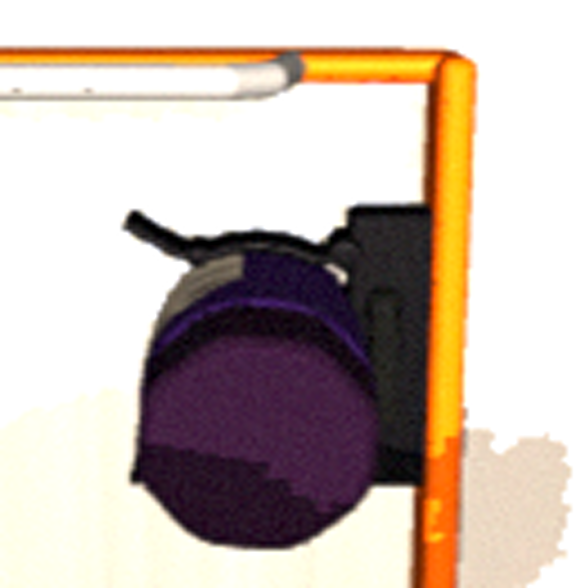

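Request:
{"fn": "step_arm", "kwargs": {
  "deltas": [
    {"translation":[-5,-5,0],"rot":[0,0,0.05]},
    {"translation":[-9,-10,0],"rot":[0,0,0.1]},
    {"translation":[-13,-14,0],"rot":[0,0,0.15]},
    {"translation":[-17,-18,0.4],"rot":[0,0,0.196]},
    {"translation":[-19.6,-20.7,0.8],"rot":[0,0,0.196]},
    {"translation":[-19.6,-20.7,0.8],"rot":[0,0,0.196]},
    {"translation":[-19.6,-20.7,0.8],"rot":[0,0,0.196]}
  ]
}}

```text
clock: 18.62
eef_pos: [449.1, 12.4, 280.3]
tcp_rot: [-3.141, -0.0, 1.57]
contact_force: [0.2, 0.4, -1.0]
opening: 1.0
```

```bash
python3 - <<'E'
from h import *
f=imaging.grab_frame("wrist"); cv2.imwrite("pics/w9.png",f["image"][:,:,::-1]);np.save("w9.npy",f,allow_pickle=True)
print(proj(f,[448,12.5,64]),onz(f,319,230,64))
f=imaging.grab_frame("top"); cv2.imwrite("pics/t9.png",f["image"][:,:,::-1])
go([448,12.5,223],yaw=np.pi/2)
E
```

```text
[[317.25229958 227.2768482 ]] [449.03059627  10.79156129  64.        ]
18.725 [449.5  12.9 280.5] [ 3.1415e+00 -1.0000e-04  1.5715e+00]
([-0.04, -0.15, 5.75], [0.0001, -0.0001, 0.0007])
```

View pics/w9.png

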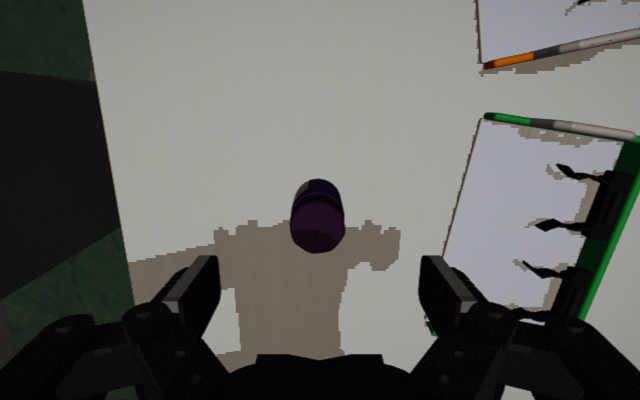

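Jar 1 is snapped in: the arm wraps it and it sits at the pad. The second jar's lid is at (317,227), as predicted.

Request:
{"fn": "step_arm", "kwargs": {
  "deltas": [
    {"translation":[0,-0.15,3],"rot":[0,0,0]},
    {"translation":[0,-0.15,5.75],"rot":[0,0,0]},
    {"translation":[0,-0.15,5.75],"rot":[0,0,0]},
    {"translation":[0,-0.15,5.75],"rot":[0,0,0]},
    {"translation":[0,-0.15,5.75],"rot":[0,0,0]},
    {"translation":[0,-0.15,5.75],"rot":[0,0,0]},
    {"translation":[0,-0.15,5.75],"rot":[0,0,0]}
  ]
}}

```text
clock: 19.6
eef_pos: [447.4, 12.3, 223.7]
tcp_rot: [3.141, -0.0, 1.571]
contact_force: [0.3, -0.7, 0.3]
opening: 1.0
```

```bash
python3 - <<'E'
from h import *
weigh(25)
go([448,12,203],yaw=np.pi/2)
E
```

```text
20.85 F [-0.053  0.011  0.111] sem [0.091 0.104 0.101] J [ 2.0000e-03 -4.6619e+01 -1.9670e+01  0.0000e+00  1.0000e-03  0.0000e+00] sem [0.002 0.007 0.005 0.    0.    0.   ] P [447.3   12.28 223.28] [0.03 0.02 0.09]
Fz [-0.42  0.62 -0.37  0.11  1.15  0.04  0.1   0.55  0.32 -0.07  1.03  0.47
 -0.37 -0.42  0.08  0.38  0.42  0.62 -1.24 -0.41  0.22  0.28 -0.35  0.1
 -0.07]
20.85 [447.3  12.3 223.3] [ 3.1416 -0.      1.5708]
([-0.03, 0.07, 2.03], [0.0, -0.0, 0.0])
```

Request:
{"fn": "step_arm", "kwargs": {
  "deltas": [
    {"translation":[0,0,2],"rot":[0,0,0]},
    {"translation":[0,0,2],"rot":[0,0,0]},
    {"translation":[0,0,2],"rot":[0,0,0]}
  ]
}}

```text
clock: 21.22
eef_pos: [447.4, 12.3, 203.5]
tcp_rot: [-3.141, -0.0, 1.571]
contact_force: [0.2, -1.1, 0.3]
opening: 1.001
```

Request:
{"fn": "step_arm", "kwargs": {
  "deltas": [
    {"translation":[0,0,0],"rot":[0,0,0]},
    {"translation":[0,0,0],"rot":[0,0,0]},
    {"translation":[0,0,0],"rot":[0,0,0]},
    {"translation":[0,0,0],"rot":[0,0,0]},
    {"translation":[0,0,0],"rot":[0,0,0]},
    {"translation":[0,0,0],"rot":[0,0,0]}
  ],
  "grip": 255,
  "squeeze": 35
}}

```text
clock: 21.98
eef_pos: [447.4, 12.3, 203.6]
tcp_rot: [3.141, -0.0, 1.571]
contact_force: [-0.3, 0.3, 5.5]
opening: 0.397
```

Request:
{"fn": "step_arm", "kwargs": {
  "deltas": [
    {"translation":[0,0,-0.7],"rot":[0,0,0]},
    {"translation":[0,0,-1.4],"rot":[0,0,0]},
    {"translation":[0,0,-2],"rot":[0,0,0]},
    {"translation":[0,0,-2],"rot":[0,0,0]},
    {"translation":[0,0,-2],"rot":[0,0,0]},
    {"translation":[0,0,-2],"rot":[0,0,0]},
    {"translation":[0,0,-2],"rot":[0,0,0]}
  ]
}}

```text
clock: 22.85
eef_pos: [447.2, 12.3, 223.1]
tcp_rot: [-3.141, -0.0, 1.571]
contact_force: [0.2, 0.3, -0.9]
opening: 0.402
```

```bash
python3 - <<'E'
from h import *
weigh(25)
E
```

```text
24.1 F [ 0.022  0.093 -1.295] sem [0.09  0.088 0.098] J [ 0.0000e+00 -4.7177e+01 -1.9978e+01  0.0000e+00  1.0000e-03 -0.0000e+00] sem [0.    0.002 0.002 0.    0.    0.   ] P [447.29  12.29 223.23] [0.02 0.01 0.05]
Fz [-1.25 -1.61 -1.75 -1.63 -1.79 -0.38 -1.25 -1.38 -1.45 -0.82 -1.82 -0.49
 -1.02 -1.9  -1.59 -0.4  -2.15 -0.5  -1.73 -1.7  -0.91 -1.07 -0.99 -1.26
 -1.55]
```

```bash
python3 - <<'E'
from h import *
weigh(30)
s=readout.sense(); print(s["qpos"].round(5).tolist(), s["eef_pos"], s["clock"])
f=imaging.grab_frame("side"); cv2.imwrite("pics/s10.png",cv2.resize(f["image"][150:300,260:420,::-1],None,fx=4,fy=4,interpolation=cv2.INTER_CUBIC))
E
```

```text
25.6 F [-0.167 -0.004 -1.38 ] sem [0.087 0.076 0.095] J [-0.0000e+00 -4.7182e+01 -1.9982e+01  0.0000e+00  1.0000e-03  0.0000e+00] sem [0. 0. 0. 0. 0. 0.] P [447.29  12.29 223.25] [0.01 0.01 0.01]
Fz [-1.97 -1.65 -1.08 -0.91 -1.76 -0.89 -1.61 -1.06 -1.98 -0.67 -1.56 -2.24
 -0.61 -2.31 -1.14 -0.64 -1.62 -1.48 -1.28 -1.52 -1.75 -0.82 -0.47 -1.29
 -1.74 -1.25 -1.32 -1.31 -0.89 -2.57]
[0.02409, 0.36234, 2.14432, 0.0, 0.63492, 0.0241] [447.2896293   12.27972353 223.249481  ] 25.6
```

View pics/s10.png

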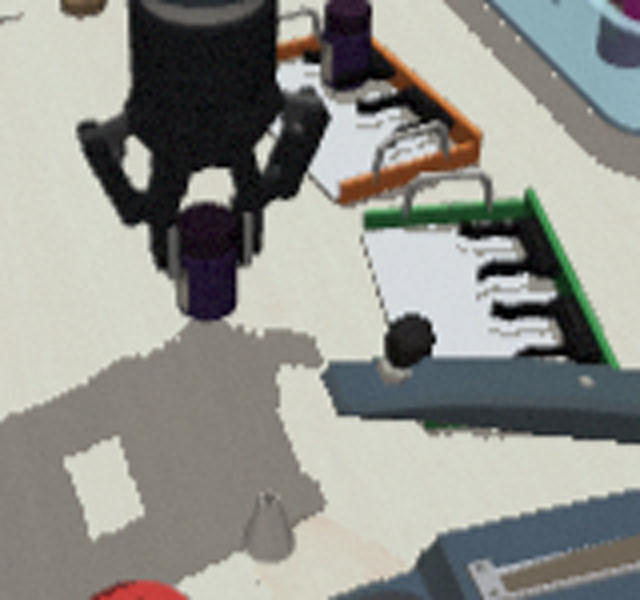

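Jar 2 reads −1.34 ± 0.07 N (about 137 g), and the joint torques give at least about 127 g. It's heavy, so it goes in the green carrier. Jar 1 read about 72 g.

```bash
python3 - <<'E'
from h import *
go([578.3,23.9,222],yaw=np.pi/2-.152)
E
```

```text
25.65 [447.3  12.3 223.3] [ 3.1416 -0.      1.5708]
([1.16, 13.1, 0.13], [0.0, -0.0, 0.152])
```

Request:
{"fn": "step_arm", "kwargs": {
  "deltas": [
    {"translation":[0.3,3,0],"rot":[0,0,0.05]},
    {"translation":[0.6,6.5,0],"rot":[0,0,0.1]},
    {"translation":[0.9,10,0],"rot":[0,0,0.152]},
    {"translation":[1.2,13.1,0],"rot":[0,0,0.152]},
    {"translation":[1.2,13.1,0],"rot":[0,0,0.152]},
    {"translation":[1.2,13.1,0],"rot":[0,0,0.152]},
    {"translation":[1.2,13.1,0],"rot":[0,0,0.152]}
  ]
}}

```text
clock: 26.52
eef_pos: [577.2, 24.2, 223.1]
tcp_rot: [-3.14, 0.0, 1.419]
contact_force: [-0.0, -0.3, -2.1]
opening: 0.398
```

```bash
python3 - <<'E'
from h import *
s=readout.sense();print(s["eef_pos"],s["tcp_rot"],s["qpos"].round(5).tolist())
f=imaging.grab_frame("wrist"); im=f["image"][:,:,::-1]; np.save("w11.npy",f,allow_pickle=True)
cv2.imwrite("pics/w11z.png",cv2.resize(im[130:350,270:520],None,fx=3.1,fy=2.7,interpolation=cv2.INTER_CUBIC))
E
```

```text
[577.23218277  24.21300249 223.06403032] [-3.14033760e+00  2.26293047e-04  1.41879839e+00] [0.03932, 0.51112, 1.86561, 2e-05, 0.76614, 0.1913]
```

View pics/w11z.png

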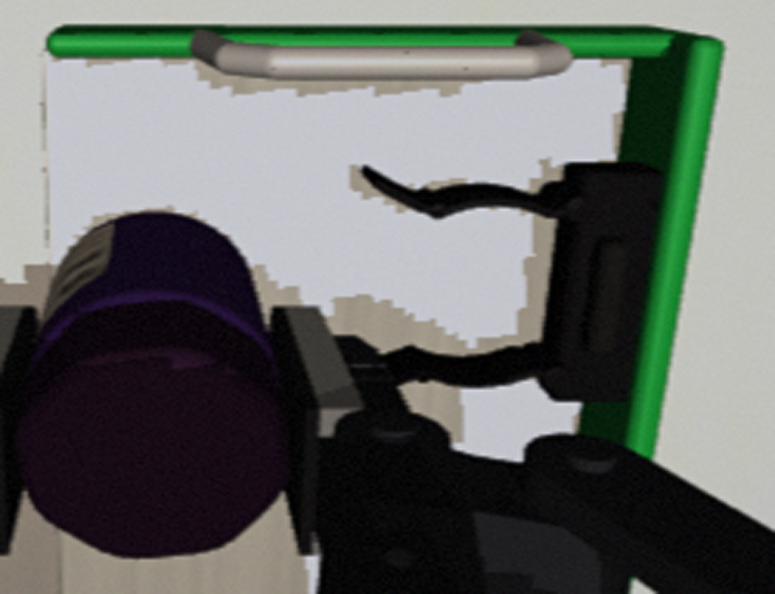

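```bash
python3 - <<'E'
from h import *
f=np.load("w11.npy",allow_pickle=True).item()
E=np.array([577.2,24.2,223]);R=Ro.from_euler('xyz',[-np.pi,0,1.4188])
def T(p,z):
    w=onz(f,270+(p[0]+.5)/3.1-.5,130+(p[1]+.5)/2.7-.5,z); return R.inv().apply(w-E).round(1)
for nm,p,z in(("pad far",(661,172),25),("pad near",(632,398),25),("neck far",(438,217),25),("neck near",(432,347),13),("wall",(80,28),18),("wall",(620,27),18),("rail",(722,42),26),("rail",(688,230),26),("rail",(648,455),26)): print(nm,T(p,z))
im=f["image"][:,:,::-1];hsv=cv2.cvtColor(im,cv2.COLOR_BGR2HSV);m=(hsv[:,:,1]>110)&(hsv[:,:,0]>45)&(hsv[:,:,0]<85)&(hsv[:,:,2]>60)
e=np.array([R.inv().apply(onz(f,np.nonzero(m[v,:520])[0].max()+.5,v,26)-E) for v in range(150,290)]); print(np.polyfit(e[:,0],e[:,1],1))
f=np.load("w5.npy",allow_pickle=True).item();im=f["image"][:,:,::-1];hsv=cv2.cvtColor(im,cv2.COLOR_BGR2HSV);m=(hsv[:,:,1]>140)&(hsv[:,:,0]>5)&(hsv[:,:,0]<18)&(hsv[:,:,2]>60)
E=np.array([556.04,232.45,221.46]);R=Ro.from_euler('xyz',[-np.pi,0,1.7658])
e=np.array([R.inv().apply(onz(f,np.nonzero(m[v,:520])[0].max()+.5,v,26)-E) for v in range(150,290)]); print(np.polyfit(e[:,0],e[:,1],1))
E
```

```text
pad far [ 25.5  84.4 198. ]
pad near [-22.5  85.7 198. ]
neck far [ 16.4  48.  198. ]
neck near [-16.8  52.6 210. ]
wall [ 51.9 -12.2 205. ]
wall [ 52.2  77.3 205. ]
rail [ 50.3  90.3 197. ]
rail [ 14.2  90.  197. ]
rail [-35.1  89.8 197. ]
[2.88515689e-04 9.05743101e+01]
[-3.41739097e-04  9.04364222e+01]
```

Request:
{"fn": "step_arm", "kwargs": {
  "deltas": [
    {"translation":[0,0,0.7],"rot":[0,0,0]},
    {"translation":[0,0,1.3],"rot":[0,0,0]},
    {"translation":[0,0,1.3],"rot":[0,0,0]},
    {"translation":[0,0,1.3],"rot":[0,0,0]}
  ]
}}

```text
clock: 27.08
eef_pos: [578.3, 24.3, 210.2]
tcp_rot: [-3.141, 0.0, 1.419]
contact_force: [0.6, 0.5, -0.8]
opening: 0.396
```

Request:
{"fn": "step_arm", "kwargs": {
  "deltas": [
    {"translation":[0,0,0.05],"rot":[0,0,0]},
    {"translation":[0,0,0.05],"rot":[0,0,0]},
    {"translation":[0,0,0.05],"rot":[0,0,0]}
  ]
}}

```text
clock: 27.45
eef_pos: [578.3, 24.3, 209.8]
tcp_rot: [3.142, -0.0, 1.419]
contact_force: [-0.9, 0.3, -2.1]
opening: 0.401
```

Request:
{"fn": "step_arm", "kwargs": {
  "deltas": [
    {"translation":[0,0,0.05],"rot":[0,0,0]},
    {"translation":[0,0,0.05],"rot":[0,0,0]},
    {"translation":[0,0,0.05],"rot":[0,0,0]}
  ]
}}

```text
clock: 27.82
eef_pos: [578.3, 24.3, 209.3]
tcp_rot: [-3.142, 0.0, 1.419]
contact_force: [0.3, -0.3, -1.5]
opening: 0.401
```

Request:
{"fn": "step_arm", "kwargs": {
  "deltas": [
    {"translation":[0,0,0.05],"rot":[0,0,0]},
    {"translation":[0,0,0.05],"rot":[0,0,0]},
    {"translation":[0,0,0.05],"rot":[0,0,0]}
  ]
}}

```text
clock: 28.2
eef_pos: [578.3, 24.3, 208.7]
tcp_rot: [-3.142, 0.0, 1.419]
contact_force: [-0.2, 0.6, -1.8]
opening: 0.401
```

Request:
{"fn": "step_arm", "kwargs": {
  "deltas": [
    {"translation":[0,0,0.05],"rot":[0,0,0]},
    {"translation":[0,0,0.05],"rot":[0,0,0]},
    {"translation":[0,0,0.05],"rot":[0,0,0]}
  ]
}}

```text
clock: 28.58
eef_pos: [578.3, 24.3, 208.6]
tcp_rot: [3.141, -0.0, 1.419]
contact_force: [-1.8, -0.8, 5.5]
opening: 0.401
```

Request:
{"fn": "step_arm", "kwargs": {
  "deltas": [
    {"translation":[0,1,-0.05],"rot":[0,0,0]},
    {"translation":[0,2,-0.05],"rot":[0,0,0]},
    {"translation":[0,2.7,-0.05],"rot":[0,0,0]},
    {"translation":[0,3.1,-0.05],"rot":[0,0,0]},
    {"translation":[0,3.4,-0.05],"rot":[0,0,0]},
    {"translation":[0,3.4,-0.05],"rot":[0,0,0]}
  ]
}}

```text
clock: 29.32
eef_pos: [612.2, 19.1, 208.7]
tcp_rot: [3.141, -0.0, 1.419]
contact_force: [0.6, -0.6, -0.0]
opening: 0.399
```

Request:
{"fn": "step_arm", "kwargs": {
  "deltas": [
    {"translation":[0,0.1,-0.01],"rot":[0,0,0]},
    {"translation":[0,0.2,-0.02],"rot":[0,0,0]},
    {"translation":[0,0.3,-0.03],"rot":[0,0,0]}
  ]
}}

```text
clock: 29.7
eef_pos: [614.9, 18.7, 209.0]
tcp_rot: [3.142, 0.0, 1.419]
contact_force: [-0.2, 0.1, -1.0]
opening: 0.399
```

Request:
{"fn": "step_arm", "kwargs": {
  "deltas": [
    {"translation":[0,0.1,-0.02],"rot":[0,0,0]},
    {"translation":[0,0.2,-0.03],"rot":[0,0,0]}
  ]
}}

```text
clock: 29.95
eef_pos: [616.8, 18.4, 209.3]
tcp_rot: [-3.141, -0.0, 1.419]
contact_force: [-1.5, 1.5, -1.1]
opening: 0.401
```

Request:
{"fn": "step_arm", "kwargs": {
  "deltas": [
    {"translation":[0,0.1,0.02],"rot":[0,0,0]},
    {"translation":[0,0.2,0.02],"rot":[0,0,0]}
  ]
}}

```text
clock: 30.2
eef_pos: [618.1, 18.2, 208.8]
tcp_rot: [-3.139, 0.0, 1.419]
contact_force: [-4.2, 0.9, -1.0]
opening: 0.398
```

Request:
{"fn": "step_arm", "kwargs": {
  "deltas": [
    {"translation":[0,0.1,0.01],"rot":[0,0,0]}
  ]
}}

```text
clock: 30.32
eef_pos: [619.0, 18.0, 208.7]
tcp_rot: [-3.139, 0.0, 1.419]
contact_force: [-7.8, 1.5, 4.1]
opening: 0.402
```

Request:
{"fn": "step_arm", "kwargs": {
  "deltas": [
    {"translation":[0,0.1,0],"rot":[0,0,0]}
  ]
}}

```text
clock: 30.45
eef_pos: [619.9, 17.9, 208.7]
tcp_rot: [-3.139, 0.0, 1.419]
contact_force: [-6.7, 0.6, 1.4]
opening: 0.398
```

Request:
{"fn": "step_arm", "kwargs": {
  "deltas": [
    {"translation":[0,0.1,0],"rot":[0,0,0]}
  ]
}}

```text
clock: 30.58
eef_pos: [620.9, 17.7, 208.7]
tcp_rot: [-3.139, 0.0, 1.419]
contact_force: [-6.6, 1.5, 1.4]
opening: 0.403
```

Request:
{"fn": "step_arm", "kwargs": {
  "deltas": [
    {"translation":[0,0.1,0],"rot":[0,0,0]}
  ]
}}

```text
clock: 30.7
eef_pos: [621.9, 17.6, 208.7]
tcp_rot: [-3.139, 0.0, 1.419]
contact_force: [-5.7, 1.3, 0.2]
opening: 0.4
```

Request:
{"fn": "step_arm", "kwargs": {
  "deltas": [
    {"translation":[0,0.1,0],"rot":[0,0,0]}
  ]
}}

```text
clock: 30.82
eef_pos: [623.0, 17.4, 208.7]
tcp_rot: [-3.139, 0.0, 1.419]
contact_force: [-5.0, 1.7, -0.8]
opening: 0.397
```

Request:
{"fn": "step_arm", "kwargs": {
  "deltas": [
    {"translation":[0,0.1,0],"rot":[0,0,0]}
  ]
}}

```text
clock: 30.95
eef_pos: [624.4, 17.2, 208.7]
tcp_rot: [-3.14, 0.0, 1.419]
contact_force: [-3.8, 0.8, -1.9]
opening: 0.396
```

Request:
{"fn": "step_arm", "kwargs": {
  "deltas": [
    {"translation":[0,0.1,0],"rot":[0,0,0]}
  ]
}}

```text
clock: 31.08
eef_pos: [625.8, 17.0, 208.9]
tcp_rot: [-3.141, 0.0, 1.419]
contact_force: [-3.4, 0.7, -2.6]
opening: 0.401
```

Request:
{"fn": "step_arm", "kwargs": {
  "deltas": [
    {"translation":[0,0.1,0],"rot":[0,0,0]}
  ]
}}

```text
clock: 31.2
eef_pos: [627.1, 16.8, 209.1]
tcp_rot: [3.141, -0.0, 1.419]
contact_force: [-1.5, 0.6, -1.6]
opening: 0.4
```

Request:
{"fn": "step_arm", "kwargs": {
  "deltas": [
    {"translation":[0,0.1,0],"rot":[0,0,0]},
    {"translation":[0,0.2,0.01],"rot":[0,0,0]},
    {"translation":[0,0.3,0.03],"rot":[0,0,0]}
  ]
}}

```text
clock: 31.58
eef_pos: [630.2, 16.4, 209.1]
tcp_rot: [3.14, -0.0, 1.419]
contact_force: [0.2, 0.5, -0.2]
opening: 0.399
```

Request:
{"fn": "step_arm", "kwargs": {
  "deltas": [
    {"translation":[0,0.1,0.02],"rot":[0,0,0]},
    {"translation":[0,0.2,0.04],"rot":[0,0,0]}
  ]
}}

```text
clock: 31.82
eef_pos: [631.7, 16.1, 208.6]
tcp_rot: [-3.141, -0.0, 1.419]
contact_force: [-4.9, 1.9, 6.7]
opening: 0.402
```

Request:
{"fn": "step_arm", "kwargs": {
  "deltas": [
    {"translation":[0,0.05,0.0],"rot":[0,0,0]},
    {"translation":[0,0.05,0.0],"rot":[0,0,0]}
  ]
}}

```text
clock: 32.08
eef_pos: [632.0, 16.1, 208.7]
tcp_rot: [-3.141, -0.0, 1.419]
contact_force: [-2.4, 1.2, 5.6]
opening: 0.4
```

Request:
{"fn": "step_arm", "kwargs": {
  "deltas": [
    {"translation":[0,0.05,-0.04],"rot":[0,0,0]},
    {"translation":[0,0.05,-0.04],"rot":[0,0,0]}
  ]
}}

```text
clock: 32.33
eef_pos: [632.9, 15.9, 208.8]
tcp_rot: [3.141, -0.0, 1.419]
contact_force: [0.6, 0.1, -0.0]
opening: 0.394
```

Request:
{"fn": "step_arm", "kwargs": {
  "deltas": [
    {"translation":[0,0.05,0],"rot":[0,0,0]},
    {"translation":[0,0.05,0],"rot":[0,0,0]}
  ]
}}

```text
clock: 32.58
eef_pos: [633.2, 15.9, 208.7]
tcp_rot: [3.142, -0.0, 1.419]
contact_force: [-0.6, -0.2, 0.0]
opening: 0.397
```

Request:
{"fn": "step_arm", "kwargs": {
  "deltas": [
    {"translation":[0,0.05,0],"rot":[0,0,0]},
    {"translation":[0,0.05,0],"rot":[0,0,0]}
  ]
}}

```text
clock: 32.83
eef_pos: [633.7, 15.8, 208.7]
tcp_rot: [3.141, -0.0, 1.419]
contact_force: [-0.0, -0.5, -0.6]
opening: 0.401
```

Request:
{"fn": "step_arm", "kwargs": {
  "deltas": [
    {"translation":[0,0.05,0],"rot":[0,0,0]},
    {"translation":[0,0.05,0],"rot":[0,0,0]}
  ]
}}

```text
clock: 33.08
eef_pos: [634.2, 15.7, 208.7]
tcp_rot: [3.141, -0.0, 1.419]
contact_force: [-0.3, 0.1, -1.4]
opening: 0.403
```

Request:
{"fn": "step_arm", "kwargs": {
  "deltas": [
    {"translation":[0,0.05,0],"rot":[0,0,0]},
    {"translation":[0,0.05,0],"rot":[0,0,0]}
  ]
}}

```text
clock: 33.33
eef_pos: [634.5, 15.7, 208.7]
tcp_rot: [-3.141, 0.0, 1.419]
contact_force: [-1.9, 1.1, -0.0]
opening: 0.398
```

Request:
{"fn": "step_arm", "kwargs": {
  "deltas": [
    {"translation":[0,0.05,0],"rot":[0,0,0]},
    {"translation":[0,0.05,0],"rot":[0,0,0]}
  ]
}}

```text
clock: 33.58
eef_pos: [634.8, 15.6, 208.7]
tcp_rot: [-3.14, 0.0, 1.419]
contact_force: [-3.6, 0.4, 1.5]
opening: 0.395
```

Request:
{"fn": "step_arm", "kwargs": {
  "deltas": [
    {"translation":[0,0.05,0],"rot":[0,0,0]},
    {"translation":[0,0.05,0.02],"rot":[0,0,0]}
  ]
}}

```text
clock: 33.83
eef_pos: [635.0, 15.6, 208.6]
tcp_rot: [-3.14, 0.0, 1.419]
contact_force: [-6.3, 1.8, 6.0]
opening: 0.395
```

Request:
{"fn": "step_arm", "kwargs": {
  "deltas": [
    {"translation":[0,-0.1,0.03],"rot":[0,0,0]},
    {"translation":[0,-0.1,0.05],"rot":[0,0,0]}
  ]
}}

```text
clock: 34.08
eef_pos: [634.6, 15.6, 208.6]
tcp_rot: [-3.142, 0.0, 1.419]
contact_force: [-5.8, 0.6, 7.9]
opening: 0.399
```

Home against the pad and on the floor; release, lift and inspect.

Request:
{"fn": "step_arm", "kwargs": {
  "deltas": [
    {"translation":[0,0,0],"rot":[0,0,0]},
    {"translation":[0,0,0],"rot":[0,0,0]},
    {"translation":[0,0,0],"rot":[0,0,0]},
    {"translation":[0,0,0],"rot":[0,0,0]},
    {"translation":[0,0,0],"rot":[0,0,0]}
  ],
  "grip": 0
}}

```text
clock: 34.7
eef_pos: [634.7, 15.7, 208.0]
tcp_rot: [3.142, -0.0, 1.419]
contact_force: [-0.7, 0.6, -0.3]
opening: 0.995
```

Request:
{"fn": "step_arm", "kwargs": {
  "deltas": [
    {"translation":[0,0,-3],"rot":[0,0,0]},
    {"translation":[0,0,-7],"rot":[0,0,0]},
    {"translation":[0,0,-8],"rot":[0,0,0]},
    {"translation":[0,0,-8],"rot":[0,0,0]}
  ]
}}

```text
clock: 35.2
eef_pos: [634.7, 15.7, 288.4]
tcp_rot: [3.14, -0.0, 1.419]
contact_force: [0.2, -0.3, 0.2]
opening: 1.001
```

```bash
python3 - <<'E'
from h import *
f=imaging.grab_frame("wrist"); cv2.imwrite("pics/w12.png",f["image"][:,:,::-1]);np.save("w12.npy",f,allow_pickle=True)
im=f["image"][:,:,::-1]
a=cv2.resize(cv2.convertScaleAbs(im[120:260,240:390],alpha=1.8),None,fx=4,fy=4,interpolation=cv2.INTER_CUBIC)
cv2.imwrite("pics/w12z.png",a)
E
```

```text
(no output)
```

View pics/w12z.png

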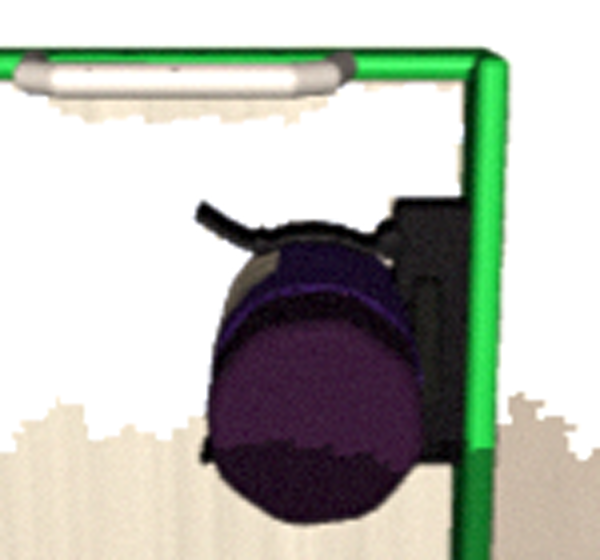

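Request:
{"fn": "step_arm", "kwargs": {
  "deltas": [
    {"translation":[0,0,-5],"rot":[0,0,0]},
    {"translation":[0,0,-10],"rot":[0,0,0]},
    {"translation":[-3,-5,-14],"rot":[0,0,0]},
    {"translation":[-7,-9,-15],"rot":[0,0,0]},
    {"translation":[-11,-13,-15],"rot":[0,0,0]},
    {"translation":[-15,-17,-15],"rot":[0,0,0]},
    {"translation":[-19,-20,-15],"rot":[0,0,0]},
    {"translation":[-19,-20,-15],"rot":[0,0,0]}
  ]
}}

```text
clock: 36.25
eef_pos: [405.9, -143.2, 436.8]
tcp_rot: [-3.139, 0.0, 1.416]
contact_force: [0.3, 0.4, -0.1]
opening: 0.998
```

```bash
python3 - <<'E'
from h import *
f=imaging.grab_frame("side"); g=imaging.grab_frame("top")
a=cv2.resize(f["image"][120:270,260:430,::-1],None,fx=3.5,fy=3.5,interpolation=cv2.INTER_CUBIC)
cv2.imwrite("pics/s13.png",a); cv2.imwrite("pics/t13.png",cv2.resize(g["image"][100:280,180:480,::-1],None,fx=2.6,fy=2.6,interpolation=cv2.INTER_CUBIC))
E
```

```text
(no output)
```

View pics/s13.png

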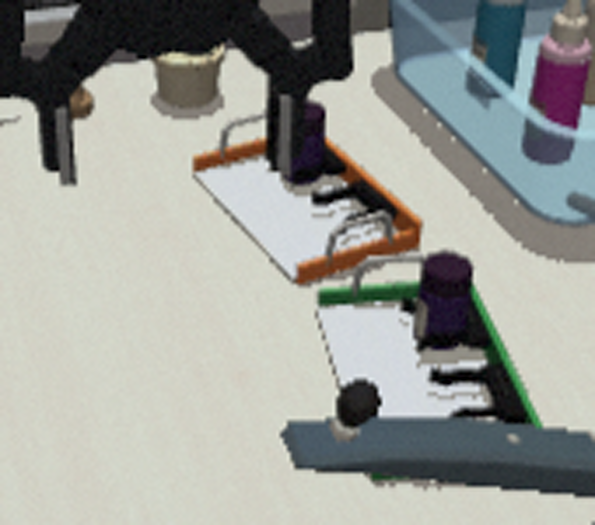

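View pics/t13.png

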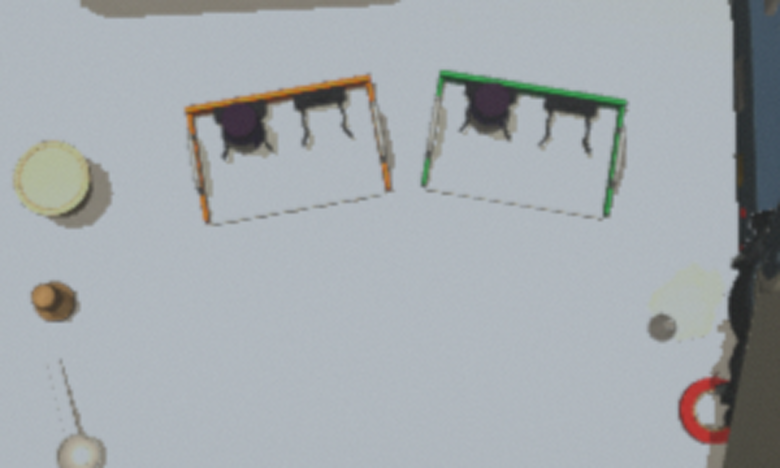

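```bash
python3 - <<'E'
from h import *
t=imaging.grab_frame("top")
P=lambda p,z: onz(t,180+(p[0]+.5)/2.6-.5,100+(p[1]+.5)/2.6-.5,z)[:2]
for n,psi,r,l in(("o",.196,[(370,76),(187,106)],(242,120)),("g",-.152,[(441,72),(626,101)],(491,102))):
    ex=np.array([np.cos(psi),np.sin(psi)]);ey=np.array([-ex[1],ex[0]])
    m=(P(r[0],26)+P(r[1],26))/2; w=P(l,69)-m; print(n,"lid rel. rail mid: x",(w@ex).round(1),"y",(w@ey).round(1))
for n,c in(("o","w8"),("g","w12")):
    f=np.load(c+".npy",allow_pickle=True).item(); im=f["image"].astype(int); s=im[200:250,280:345]
    lid=((s[:,:,0]-s[:,:,1]>8)&(s.sum(2)<240)).astype(np.uint8); k,l,st,ce=cv2.connectedComponentsWithStats(lid); i=1+st[1:,4].argmax(); p=ce[i]+[280,200]
    w=onz(f,*p,69); psi={"o":.196,"g":-.152}[n]; ex=np.array([np.cos(psi),np.sin(psi)])
    hsv=cv2.cvtColor(f["image"],cv2.COLOR_RGB2HSV); H,S=hsv[:,:,0],hsv[:,:,1]
    m=(S>110)&(((H>5)&(H<18)) if n=="o" else ((H>45)&(H<85))); 
    e=[onz(f,np.nonzero(m[v,300:420])[0].max()+300.5,v,26)[:2]@ex for v in range(150,225)]
    print(n,p.round(1),st[i].tolist(),"rail outer - lid x:",(np.median(e)-w[:2]@ex).round(1))
s=readout.sense(); print(s["clock"])
E
```

```text
o lid rel. rail mid: x -33.5 y 36.0
g lid rel. rail mid: x -33.9 y 38.6
o [317.2 223.4] [11, 0, 53, 50, 2029] rail outer - lid x: 32.9
g [318.7 223.2] [12, 0, 53, 50, 1974] rail outer - lid x: 32.7
36.4
```

```bash
python3 -c "
from rig import ticket; print(ticket.sign_off())"
```

```text
the job is handed in; nothing more can be done
None
```

Both jars are hefted and clipped in, and the job was handed in at about 36 s of the 64 s allowed. Sign-off gives no verdict, so the results below are my own checks.

- **Left jar:** it weighed about 72 g by both the wrist force and the joint torque, so it went into the orange carrier's clip at y = +38 mm.
- **Right jar:** it weighed about 137 ± 10 g by wrist force. Joint torque gave about 127 g, assuming the shoulder joint sits on the base axis. The two disagree by about 10 g, but both are above 120 g, so it went into the green carrier's clip at y = +38 mm.
- **Handling:** the jars were never more than about 20 mm off the bench. The push readings were about 9 N at most for the left jar and 8 N for the right.
- **Snap:** the push force rose, fell away at the snap, then rose again at the back pad with the jar touching the floor. I then released each jar.

**Final pictures:** both jars look upright, with the clip arms round them. The lids sit 33 to 34 mm in front of the back rail's outer edge, against 34 mm expected. In the top view the orange jar's lid measured 36 mm along the seats instead of 38 mm, which is within the roughly 2 mm calibration error. The bystander objects in view look undisturbed, but I did not re-measure their positions.

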